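# Proof-pull a freshly formed stirrup on the bench pull gauge

## Robot

A 7-joint arm with a two-finger parallel gripper is mounted at the origin on a cart in front of the work surface, level with it; the furniture and walls round the work are solid. World frame = base frame: x ahead of the robot, y to its left, z up, the work surface at z = 0. Lengths are in m, angles in rad, forces in N, time in s.
With the tool pointing down it reaches from about 0.425 to 0.925 m from the base axis. Payload 6.8 kg.
Tool frame: the origin (TCP) lies at the very end of the fingers, on their centre line; the grasp point (between the pads) lies 19 mm behind it; z points along the fingers, y is the line along which they close (so a half turn about z gives the same grasp; the last joint's range is limited). The gripper opens to 85 mm and grips with 20 to 120 N. Pads are 22 mm wide; open, the fingers measure 114 mm over their backs; the gripper's body (76 mm by 85 mm) begins 54 mm behind the grasp point. The pads swing forward as they close: fully open they stand 13 mm farther back than shut.
Start: joints at [1.229, 0.477, 0.022, 1.555, -0.011, 1.109, -0.083], TCP at [0.156, -0.657, 0.198] pointing down, gripper open.
Joint ranges: [-2.96, 2.96], [-0.34, 2.1], [-1.41, 1.46], [0.24, 2.44], [-1.37, 4.51], [0.17, 1.92], [-2.96, 2.96]. Speed limits (rad/s): [2.39, 2.39, 3.14, 3.14, 3.14, 3.14, 3.14].

## Interface

Orientations are given as a rotation vector (axis times angle).
In Python, from bench import r gives the robot as it stands. The module is installed in compiled form; this text tells all that it offers.
- The arm moves only by the tool servo_tool, never from a script. Its argument "commands" is a list of rows, each a list of 7 numbers: the turn, a rotation vector about the world's x, y, z in degrees, then the shift along the world's x, y, z in mm, then the closure, from 0 (fully open) to 1 (shut). A call has 1 to 5 rows; each row is the pose to reach, as a shift and turn from the pose commanded when the call began; what a row does not reach only later rows make up. A row lasts 1/12 s, in which the tool goes at most 41.7 mm and 7.16 degrees, less where a joint would pass 70% of its speed; a pose out of reach is approached as far as the arm can. A call with a gripper value outside its range is refused whole. The fingers move at their own pace and stop on an object; "force" is the grip in N (left out, the last holds). Time passes only in rows, so rows that repeat a pose let the fingers close. It gives the time, the measured TCP pose, the force, the opening and the grip force at its end, in the units of the state.
- r.get_obs(): the state, without advancing time (a new reading comes with each control period).
- r.grab_frame(name): name is "scene" or "top" or "wrist"; returns (picture, depth): 384x512x3 uint8, blue, green, red; 384x512 float32, m along the optical axis (not along the pixel's ray), 0 where there is no reading.
- r.camera_info(name): a dict with "vertical_fov" (degrees; the focal length in pixels is half the picture's height over the tangent of half this angle, whatever the lens; pixels are square), "cx", "cy" (the principal point, pixels), "D" ([k1, k2, p1, p2, k3] as OpenCV has them; the pictures are not rectified), "cam_to_world" (4x4, takes a point from camera to world coordinates); the wrist camera has in their place "T_tool_cam" (4x4, takes a point from camera to tool coordinates, whose origin is the TCP and whose axes are the flange's). Camera axes: x right, y up, looking along -z (the intrinsics and any distortion apply to the point x, -y, -z); pixel columns grow to the right and rows downward; lengths in m; the calibration is good to about 2 mm. A picture is of the moment at which its call begins: read the wrist's pose just before it. camera_info takes no time and is no camera call.
- r.hand_in(): hands the job in; it is judged then, once.
The state is a dict: "clock": time; "joints": joint angles; "qvel": joint speeds; "tau": joint torques, N m; "tcp_pos": TCP position; "orientation": TCP orientation; "contact_force": force on the tool from outside, world axes, zero at the start; "moment": the same for the moment, N m; "grip_width": finger opening in m; "gripper_force": force on a finger pad.
Only numpy, scipy, OpenCV 4.12 (cv2) and the standard library are available. Lean on these libraries where they do the work, as an engineer would, in place of code of your own. Each camera call takes 0.05 s, during which the arm holds its last target. There are 200 camera calls.

## Task

Lift the formed steel stirrup out of the tilted forming die, lay it flat on the rails of the pull gauge with its eye over the hook, and draw it along the rails until the gauge's drag pointer stands level with the brass set marker; hold it there for a second or so. Then ease it back to zero without letting the spring snap, and leave the stirrup lying slack on the hook with the drag pointer still level with the marker for me to read. Leave the vial and the felt pen beside the work where they are.

Things in the scene. Friction and masses are not known exactly. Their poses are not given: they have to be found in the camera images.
- stirrup: Loose steel part, 104 x 34 x 32 mm: open-topped U channel 60 mm long, 34 wide, 32 high (walls 4, base 5) whose base runs on as a flat tongue 44 long, 34 wide, 5 thick. Origin: underside, centre of the channel; tongue at x = -30 to -74 mm, z out of the open top, walls at y = -17 and +17. Grip across both walls (34 mm). Starts in the die's groove, upper 20 mm of the walls proud of the die face.
- eye (a point): Centre of the eye in the stirrup's tongue, at its underside, 54 mm on the tongue's side (-x) of the stirrup's origin. The eye is a rectangle 24 mm long (x) and 18 mm wide through the 5 mm tongue, with an 8 mm rim at its end and sides.
- die: Fixed dark steel die block on an aluminium base 144 x 116 mm; origin under the base's centre. Groove level along x, 37 mm wide, 12 deep, closed by end bars (2 mm play). The face, centred at y +18, z 78 mm, is tipped 32 degrees to look up and to +y (to the robot), so the part comes out only square to it. Two posts 12 mm thick, 18 high stand on the face at x -50, 31 mm either side.
- gauge: Fixed pull gauge, base 320 x 78 mm; origin under its centre; x is the pull, y the scale's side (to the robot). Grey spring housing at x -158 to -30, 60 mm wide, top 54 mm high, pointers up to 67. Two flat steel rails run from it to x +157, tops 28 mm high, 48 mm wide over both, 18 mm gap between.
- hook (a point): Point level with the rail tops where the eye's centre should be put down; moves with the drawbar, axes as the gauge's. The hook stands in the gap between the rails to 17 mm above them, 10 mm wide (y), 18 mm long (x). Its nose points to the housing (-x) and overhangs about 8 mm, from 10 mm above the rails: a pull to +x brings the eye's rim under the nose after some 8 mm.
- drawbar (a joint): How far the sprung drawbar with the hook is drawn out, m, 0 (home) to 0.07. 170 N/m, 2 N at home, so about 10 N at 45 mm. A post on it pushes the drag pointer out but never draws it back.
- push_line (a point): Line on the drawbar that is level with the drag pointer's needle while the drawbar pushes it; axes as the gauge's.
- drag_pointer (a joint): Reading of the black drag pointer, m, 0 to 0.07 along the pull. It stays where the drawbar last pushed it; it may start a little out from zero.
- drag_tip (a point): Tip of the drag pointer's needle on the white scale, on top of the housing; axes as the gauge's.
- set_marker (a joint): Setting of the brass marker clip on the scale's robot-side edge, m, 0 to 0.07; the same value as the drag pointer's means that they are level. Locked by its screw. Scale lines stand every 5 mm.
- mark_tip (a point): Tip of the set marker's nib on the scale, where the drag pointer's tip passes; axes as the gauge's.
- vial: Bystander: screw-capped vial, 26 mm wide, 50 mm high, standing; origin at the centre of its underside.
- felt_pen: Bystander: thick white felt pen with a black cap, 135 mm long, 17 mm thick, lying along its y axis; origin under its middle.
There are look-alikes about, which are no part of the job. Of the things that look like the stirrup, the larger one is meant.

How it is judged:
On the way, in this order (a step that is already met when the one before it is completed fails the run):
1. the stirrup lies on the gauge's rails with its eye over the hook (x of eye in the frame of hook between -0.008 and 0.017 m and y of eye in the frame of hook between -0.009 and 0.009 m and z of eye in the frame of hook below 0.007 m and angle between stirrup's own z axis and vertical below 0.2 rad), for 0.1 s.
2. drawn by the stirrup, the drag pointer is brought within 4 mm of the set marker and the drawbar is held out there (x of drag_tip in the frame of mark_tip between -0.004 and 0.004 m and x of eye in the frame of hook between -0.008 and 0.017 m and y of eye in the frame of hook between -0.009 and 0.009 m and z of eye in the frame of hook below 0.007 m and x of push_line in the frame of mark_tip between -0.005 and 0.005 m), for 0.6 s.
At the end, for the whole second after the job is handed in: The stirrup lies flat (within 7 degrees) and still on the rails, the hook standing in its eye (eye centre -8 to +17 mm from the hook point along the pull, within 9 mm across, under 7 mm above the rails); the drawbar is home (under 4 mm); the drag pointer stands within 4 mm of the set marker (x of drag_tip in the frame of mark_tip between -0.004 and 0.004 m and x of eye in the frame of hook between -0.008 and 0.017 m and y of eye in the frame of hook between -0.009 and 0.009 m and z of eye in the frame of hook below 0.007 m and value of joint drawbar below 0.004 m and angle between stirrup's own z axis and vertical below 0.12 rad and linear speed of stirrup below 0.02 m/s); the robot touches nothing.
It fails at once if the drawbar snaps back (faster than 0.3 m/s) (velocity of joint drawbar below -0.3 m/s).
It fails at once if the vial or the felt pen is pushed more than 30 mm or the vial tipped over (distance of any of vial, felt_pen from where it was at the start of the episode above 0.03 m or angle between vial's own z axis and vertical above 0.6 rad).
It also fails if it takes over 54 s, if anything falls off the work surface, if the arm or the gripper's body presses on something with over 40 N, if the wrist force passes 120 N, or if a joint passes its speed limit or range.

## Working session

There is one attempt and no reset: what is moved stays moved. The work goes in short steps, Python scripts to look and compute and a tool call to move; the robot and the scene stay as the last step left them, time stands still between calls to the robot, and variables do not carry over. Pictures are saved under pics/ and viewed, at most 10 in all, crops included, and the job is handed in when it is done.

Besides the shell and the picture viewer there is one more tool, called after "Call:" as a command line: name --pt "numbers of a row" for each row, then --argument value for the rest. servo_tool: Moves the arm, as the interface text tells. Its arguments: {"type":"object","properties":{"commands":{"type":"array"},"force":{"type":"number"}},"required":["commands"]}

```bash
mkdir -p pics
cat > h.py <<'E'
import numpy as np, cv2
from bench import r
def cam(n):
    i=r.camera_info(n); f=192/np.tan(np.radians(i["vertical_fov"])/2)
    K=np.array([[f,0,i["cx"]],[0,f,i["cy"]],[0,0,1]]); 
    return i,K,np.array(i["D"],float)
def cloud(n,depth,T):
    i,K,D=cam(n); v,u=np.mgrid[0:384,0:512]
    p=cv2.undistortPoints(np.stack([u,v],-1).reshape(-1,1,2).astype(np.float64),K,D).reshape(384,512,2)
    P=np.stack([p[...,0]*depth,-p[...,1]*depth,-depth],-1)
    return P@T[:3,:3].T+T[:3,3]
E
python3 - <<'E'
from h import *
for n in("scene","top"):
    im,d=r.grab_frame(n); cv2.imwrite(f"pics/{n}0.png",im); i=r.camera_info(n)
    P=cloud(n,d,np.array(i["cam_to_world"])); np.savez(f"{n}0.npz",im=im,d=d,P=P)
    print(i)
print(r.get_obs()); print(r.camera_info("wrist"))
a=cv2.imread("pics/scene0.png");b=cv2.imread("pics/top0.png")
cv2.imwrite("pics/both.png",cv2.resize(np.vstack([a,b]),None,fx=.78,fy=.78))
E
```

```text
{'vertical_fov': 52.160120572108546, 'cx': 255.19537879286582, 'cy': 185.5496976539333, 'D': array([-0.00448592,  0.        ,  0.        ,  0.        ,  0.        ]), 'cam_to_world': array([[ 0.84493573,  0.42564517, -0.32389782,  0.00514132],
       [-0.53471899,  0.68649418, -0.49274876, -0.65479966],
       [ 0.01261784,  0.58953535,  0.80764402,  1.05361445],
       [ 0.        ,  0.        ,  0.        ,  1.        ]])}
{'vertical_fov': 57.191943379668906, 'cx': 251.53023070371322, 'cy': 194.8815175047783, 'D': array([-0.08085228,  0.        ,  0.        ,  0.        ,  0.        ]), 'cam_to_world': array([[ 0.01719327,  0.99463449, -0.1020129 ,  0.34731201],
       [-0.99977744,  0.0183498 ,  0.01040952, -0.02306416],
       [ 0.01222558,  0.10181122,  0.99472861,  0.97425243],
       [ 0.        ,  0.        ,  0.        ,  1.        ]])}
{'clock': 0.1, 'joints': array([ 1.22889387,  0.47774271,  0.02236097,  1.55634807, -0.0115009 ,
        1.10930709, -0.08307465]), 'qvel': array([ 0.00069218, -0.00137238, -0.00085338, -0.00146352,  0.00142936,
       -0.00011585,  0.0002708
[... 283 characters left out ...]
ontact_force': array([ 0.98122199, -0.9508062 ,  0.58198477]), 'moment': array([-0.0137486 , -0.00084144,  0.01058078]), 'gripper_force': 0.0, 'grip_width': 0.08533259581564258}
{'vertical_fov': 71.10922137540267, 'cx': 253.29081302111254, 'cy': 197.35751273546805, 'D': array([-0.04933343,  0.        ,  0.        ,  0.        ,  0.        ]), 'T_tool_cam': array([[-2.97993855e-05,  9.59403588e-01,  2.82036798e-01,
         7.19640690e-02],
       [ 9.99999991e-01, -9.35793598e-06,  1.37490650e-04,
        -5.86908593e-04],
       [ 1.34548305e-04,  2.82036799e-01, -9.59403578e-01,
        -1.75536322e-01],
       [ 0.00000000e+00,  0.00000000e+00,  0.00000000e+00,
         1.00000000e+00]])}
```

View pics/both.png

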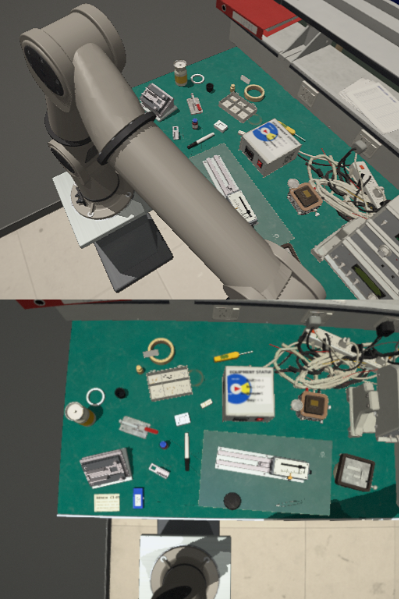

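Run:
```python
from h import *
b=cv2.imread("pics/top0.png")
a=cv2.resize(b[175:285,90:270],None,fx=4.4,fy=4.4,interpolation=cv2.INTER_CUBIC)[:, :800]
c=b[170:270,255:435]
c=cv2.resize(c,None,fx=4.4,fy=4.4,interpolation=cv2.INTER_CUBIC)
cv2.imwrite("pics/die.png",a);cv2.imwrite("pics/gauge.png",c)
```

```text
(no output)
```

View pics/die.png

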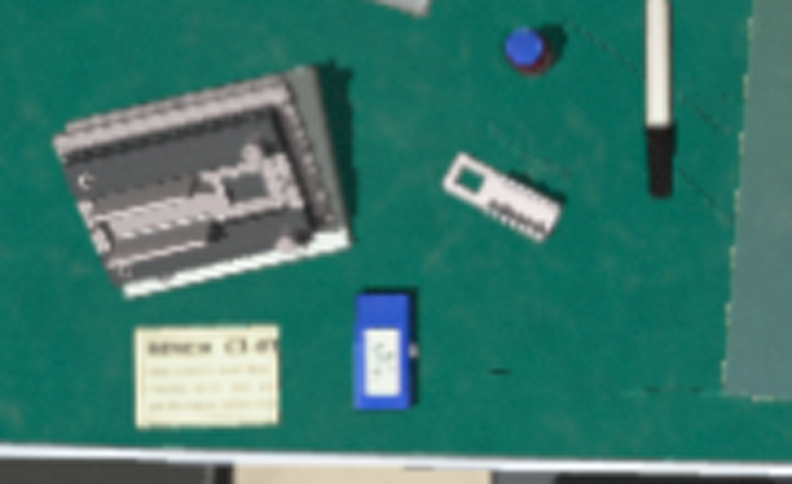

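View pics/gauge.png

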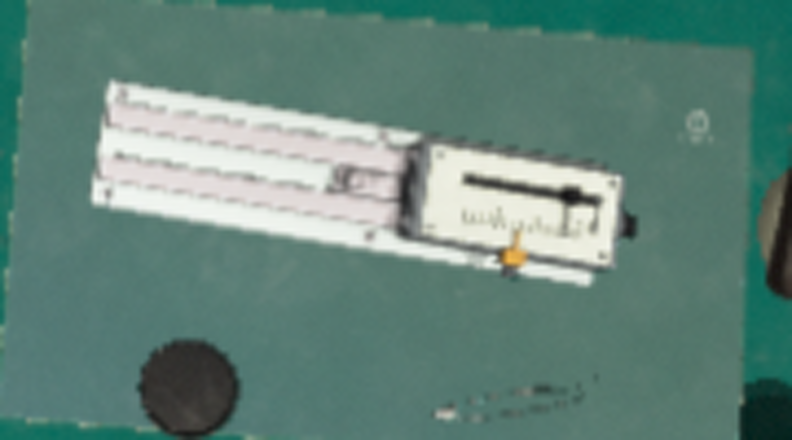

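```bash
cat >> h.py <<'E'
from scipy.spatial.transform import Rotation as R
def plane(X):
    for _ in range(4):
        c=X.mean(0);n=np.linalg.svd(X-c,full_matrices=False)[2][2];n*=np.sign(n[2]);e=(X-c)@n
        X=X[abs(e)<max(2*np.median(abs(e)),.0005)]
    return c,n
E
python3 - <<'E'
from h import *
z=np.load("top0.npz");P=z["P"]
def w(cx,cy,o): 
    u,v=cx/4.4+o[0],cy/4.4+o[1];return P[int(round(v)),int(round(u))].round(3)
o=(90,175);g=(255,170)
for n,x,y in [("face up",140,165),("face low",160,260),("wallA l",105,224),("wallA r",195,197),("wallB l",125,262),("wallB r",205,238),("eye",245,188),("tongue end",290,180),("base corner",125,290),("base cor r",345,240),("back l",60,140),("back r",310,70),("blue",525,45),("penA",655,180),("small",500,195),("notes",200,380),("bluebox",380,350)]: print(n,w(x,y,o))
for n,x,y in [("rail far L",115,110),("rail far R",380,145),("near L",105,178),("near R",380,210),("hook",350,180),("black top",430,190),("scale",450,230),("marker",513,258),("nib",517,235),("dragpivot",570,195),("needle",567,230),("end",630,225),("puck",190,385),("corner",615,180)]: print(n,w(x,y,g))
# plane fits
m=np.zeros(P.shape[:2],bool)
q=P[175:285,90:175].reshape(-1,3)
q=q[(q[:,2]>.03)]
print(len(q))
cn=np.histogram(q[:,2],bins=12);print(cn)
E
```

```text
face up [0.388 0.293 0.094]
face low [0.333 0.291 0.063]
wallA l [0.353 0.323 0.065]
wallA r [0.369 0.269 0.07 ]
wallB l [0.33  0.311 0.065]
wallB r [0.346 0.262 0.066]
eye [0.375 0.239 0.066]
tongue end [0.381 0.21  0.08 ]
base corner [0.313 0.329 0.014]
base cor r [0.346 0.193 0.012]
back l [0.401 0.345 0.082]
back r [0.452 0.22  0.011]
blue [0.466 0.08  0.049]
penA [0.387 0.    0.014]
small [0.378 0.096 0.003]
notes [0.259 0.283 0.003]
bluebox [0.279 0.168 0.014]
rail far L [ 0.445 -0.112  0.031]
rail far R [ 0.426 -0.275  0.032]
near L [ 0.404 -0.107  0.035]
near R [ 0.386 -0.274  0.036]
hook [ 0.404 -0.256  0.045]
black top [ 0.398 -0.3    0.06 ]
scale [ 0.375 -0.31   0.059]
marker [ 0.357 -0.35   0.06 ]
nib [ 0.373 -0.349  0.063]
dragpivot [ 0.396 -0.38   0.075]
needle [ 0.376 -0.383  0.058]
end [ 0.379 -0.427  0.046]
puck [ 0.276 -0.163  0.005]
corner [ 0.405 -0.413  0.061]
2174
(array([2127,   12,    0,    0,    0,    0,    0,    0,    0,    0,    0,
         35]), array([0.03124443, 0.10982843, 0.18841243, 0.26699643, 0.34558043,
       0.42416443, 0.50274843, 0.58133243, 0.65991643, 0.73850043,
       0.81708443, 0.89566843, 0.97425243]))
```

Call:
servo_tool --pt "0 0 6 57 48 46 0" --pt "0 0 12 114 96 93 0" --pt "0 0 12 114 96 93 0" --pt "0 0 12 114 96 93 0" --pt "0 0 12 114 96 93 0"

```text
clock: 0.52
tcp_pos: [0.2779, -0.5573, 0.2952]
orientation: [3.058, 0.703, 0.009]
contact_force: [1.8, -0.6, 0.0]
grip_width: 0.0852
gripper_force: 0.0
```

Call:
servo_tool --pt "0 0 3 30 28 8 0" --pt "0 0 6 60 55 16 0" --pt "0 0 9 90 83 23 0" --pt "0 0 12 120 110 30 0" --pt "0 0 12 120 110 30 0"

```text
clock: 0.93
tcp_pos: [0.3989, -0.443, 0.3226]
orientation: [-2.967, -1.031, -0.009]
contact_force: [1.4, 0.0, -0.2]
grip_width: 0.0854
gripper_force: 0.0
```

Call:
servo_tool --pt "0 0 4 23 33 0 0" --pt "0 0 8 45 65 0 0" --pt "0 0 12 68 98 0 0" --pt "0 0 16 90 130 0 0" --pt "0 0 16 90 130 0 0"

```text
clock: 1.35
tcp_pos: [0.4856, -0.3116, 0.3211]
orientation: [-2.793, -1.432, -0.007]
contact_force: [0.1, 1.0, 0.7]
grip_width: 0.0852
gripper_force: 0.0
```

Call:
servo_tool --pt "0 0 7 -14 23 -22 0" --pt "0 0 14 -28 45 -45 0" --pt "0 0 21 -42 68 -68 0" --pt "0 0 28 -55 90 -90 0" --pt "0 0 28 -55 90 -90 0"

```text
clock: 1.77
tcp_pos: [0.4194, -0.2256, 0.2261]
orientation: [-2.365, -2.053, 0.007]
contact_force: [-0.5, -0.3, -0.7]
grip_width: 0.0853
gripper_force: 0.0
```

Call:
servo_tool --pt "0 0 0 0 0 0 0" --pt "0 0 0 0 0 0 0"

```text
clock: 1.93
tcp_pos: [0.4259, -0.2317, 0.2317]
orientation: [2.383, 2.045, 0.001]
contact_force: [0.5, -1.3, 1.0]
grip_width: 0.0853
gripper_force: 0.0
```

```bash
cat >> h.py <<'E'
def wrist(tag):
    o=r.get_obs(); im,d=r.grab_frame("wrist"); T=np.eye(4)
    T[:3,:3]=R.from_rotvec(o["orientation"]).as_matrix();T[:3,3]=o["tcp_pos"]
    T=T@np.array(r.camera_info("wrist")["T_tool_cam"])
    P=cloud("wrist",d,T); np.savez(tag+".npz",im=im,d=d,P=P,T=T); cv2.imwrite(f"pics/{tag}.png",im)
    return im,P,T
E
python3 - <<'E'
from h import *
im,P,T=wrist("wg"); print(r.get_obs()["tcp_pos"],r.get_obs()["joints"])
cv2.imwrite("pics/wg2.png",cv2.resize(im,(800,600),interpolation=cv2.INTER_CUBIC))
E
```

```text
[ 0.42638418 -0.2319863   0.23212919] [ 0.73896795  0.15451957 -0.40762911  1.93394014  0.07003767  1.0645385
  0.14913053]
```

View pics/wg2.png

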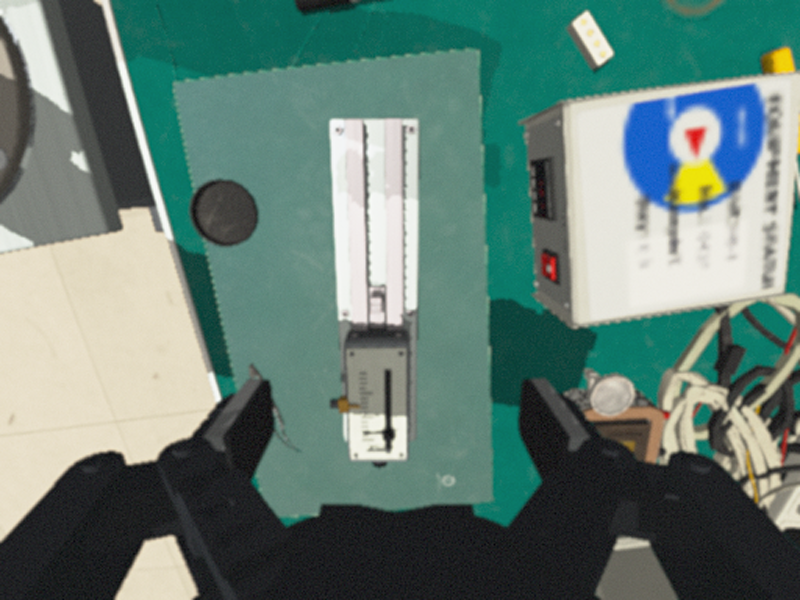

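Run:
```python
from h import *
z=np.load("wg.npz");P=z["P"];im=z["im"]
v,u=np.mgrid[0:384,0:512]
roi=(u>195)&(u<285)&(v>60)&(v<305)
print("table",np.median(P[100:200,250:300][...,2]), "mat", np.median(P[150:200,180:205][...,2]))
for n,lo,hi,v0,v1 in (("rails",.022,.034,70,200),("house",.048,.061,205,300)):
    m=roi&(P[...,2]>lo)&(P[...,2]<hi)&(v>v0)&(v<v1)
    X=P[m]; print(n,len(X),X.mean(0),np.median(X[:,2]))
    rc=cv2.minAreaRect((X[:,:2]*1000).astype(np.float32)); print(rc, cv2.boxPoints(rc).round(1).tolist())
m=roi&(P[...,2]>.036)&(v>170)&(v<203)
X=P[m];print("hook",len(X),X.mean(0),X.min(0),X.max(0))
c=np.vstack([im[225:305,205:275]]); c=cv2.resize(c,None,fx=7,fy=7,interpolation=cv2.INTER_CUBIC)
h=cv2.resize(im[165:220,205:275],None,fx=7,fy=7,interpolation=cv2.INTER_CUBIC)
o=np.zeros((560,800,3),np.uint8);o[:560,:400]=c[:,:400];o[:385,405:800]=h[:,:395];cv2.imwrite("pics/wgc.png",o)
```

```text
table 0.0060112146071905626 mat 0.005148014584054783
rails 2404 [ 0.41467676 -0.18347694  0.03256443] 0.03301800476361108
((413.7462158203125, -188.1452178955078), (169.7320098876953, 69.68822479248047), 81.39227294921875) [[366.6000061035156, -266.79998779296875], [435.5, -277.29998779296875], [460.8999938964844, -109.5], [392.0, -99.0]]
house 3133 [ 0.39072854 -0.34307929  0.05831867] 0.058796393641073585
((382.45220947265625, -351.49334716796875), (136.63462829589844, 72.94552612304688), 81.67576599121094) [[336.5, -413.79998779296875], [408.70001220703125, -424.3999938964844], [428.3999938964844, -289.20001220703125], [356.29998779296875, -278.6000061035156]]
hook 109 [ 0.40698337 -0.2493608   0.07701783] [ 0.39838655 -0.26591519  0.03749981] [ 0.4363012  -0.15968946  0.40722948]
```

View pics/wgc.png

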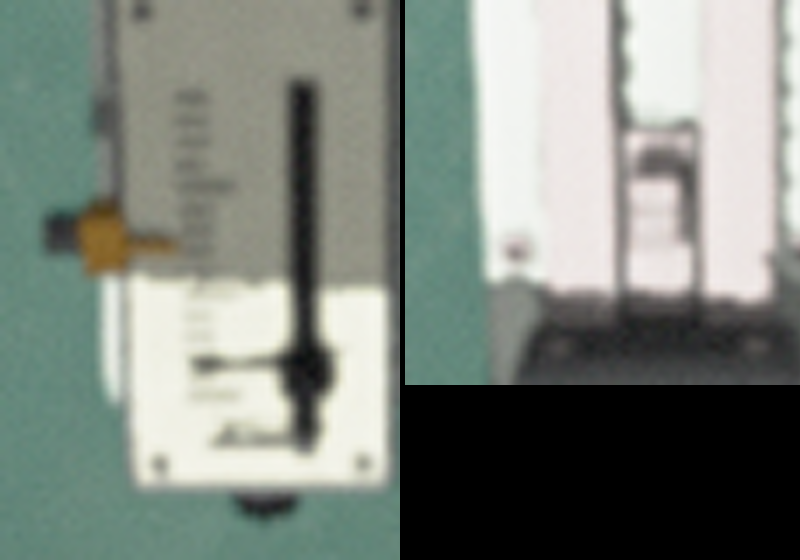

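```bash
cat >> h.py <<'E'
def ray(n,T,u,v,z):
    i,K,D=cam(n); p=cv2.undistortPoints(np.array([[[u,v]]],float),K,D)[0,0]
    d=T[:3,:3]@np.array([p[0],-p[1],-1]); c=T[:3,3]; return c+d*(z-c[2])/d[2]
E
python3 - <<'E'
from h import *
z=np.load("wg.npz");P=z["P"];T=z["T"];t=np.load("top0.npz")
Tt=np.array(r.camera_info("top")["cam_to_world"])
f=lambda x,y,zz:ray("wrist",T,x/7+205,y/7+225,zz)
h=lambda x,y,zz:ray("wrist",T,(x-405)/7+205,y/7+165,zz)
a=np.radians(81.5);ex=np.array([np.cos(a),np.sin(a),0]);ey=np.array([-ex[1],ex[0],0])
H=h(655,195,.049); 
def s(n,p): print(n,p.round(4),"rel hook",((p-H)@ex*1000).round(1),((p-H)@ey*1000).round(1))
s("hook",H);s("hook front",h(655,150,.049));s("hook back",h(655,240,.049))
for n,x,y in(("gapL",620,60),("gapR",700,60),("gapL2",620,280),("gapR2",700,280)): s(n,h(x,y,.032))
s("nib",f(175,245,.062));s("needle",f(200,362,.062));s("0",f(215,395,.059));s("20",f(215,288,.059));s("40",f(210,188,.059))
# base/far ends
g=lambda x,y,zz:ray("wrist",T,x*.64,y*.64,zz)
s("railend L",g(345,122,.032));s("railend R",g(405,122,.032))
w=lambda x,y,zz:ray("top",Tt,x/4.4+255,y/4.4+170,zz)
s("top nib",w(517,235,.06));s("top needle",w(567,232,.06));s("top hook",w(350,180,.045));s("top endL",w(103,185,.03));s("top endR",w(112,105,.03))
s("housing front L",f(130,0,.059))
E
```

```text
hook [ 0.405  -0.2554  0.049 ] rel hook 0.0 0.0
hook front [ 0.4065 -0.2464  0.049 ] rel hook 9.2 -0.2
hook back [ 0.4034 -0.2646  0.049 ] rel hook -9.3 0.2
gapL [ 0.4011 -0.2308  0.032 ] rel hook 23.7 7.4
gapR [ 0.4172 -0.2333  0.032 ] rel hook 23.7 -8.8
gapL2 [ 0.3932 -0.2771  0.032 ] rel hook -23.2 8.5
gapR2 [ 0.4097 -0.2796  0.032 ] rel hook -23.3 -8.3
nib [ 0.3742 -0.3488  0.062 ] rel hook -96.9 16.7
needle [ 0.3744 -0.3769  0.062 ] rel hook -124.7 12.2
0 [ 0.3756 -0.3873  0.059 ] rel hook -134.8 9.5
20 [ 0.3801 -0.3617  0.059 ] rel hook -108.8 8.9
40 [ 0.3831 -0.3385  0.059 ] rel hook -85.4 9.3
railend L [ 0.4033 -0.1033  0.032 ] rel hook 150.2 24.2
railend R [ 0.4526 -0.1109  0.032 ] rel hook 149.9 -25.7
top nib [ 0.3716 -0.3515  0.06  ] rel hook -100.0 18.7
top needle [ 0.3738 -0.3822  0.06  ] rel hook -130.0 12.0
top hook [ 0.4038 -0.2543  0.045 ] rel hook 0.9 1.3
top endL [ 0.3991 -0.1059  0.03  ] rel hook 147.0 27.8
top endR [ 0.4484 -0.111   0.03  ] rel hook 149.2 -21.6
housing front L [ 0.3745 -0.295   0.059 ] rel hook -43.6 24.3
```

Call:
servo_tool --pt "0 0 1 10 38 10 0" --pt "0 0 2 20 76 20 0" --pt "0 0 3 30 114 30 0" --pt "0 0 4 38 152 40 0" --pt "0 0 4 38 152 40 0"

```text
clock: 2.4
tcp_pos: [0.4676, -0.0709, 0.2749]
orientation: [2.296, 2.139, 0.011]
contact_force: [0.9, 0.5, 0.6]
grip_width: 0.0854
gripper_force: 0.0
```

Call:
servo_tool --pt "0 0 2 2 40 0 0" --pt "0 0 4 4 80 0 0" --pt "0 0 6 7 120 0 0" --pt "0 0 8 10 160 0 0" --pt "0 0 8 10 160 0 0"

```text
clock: 2.82
tcp_pos: [0.4746, 0.0899, 0.273]
orientation: [-2.142, -2.297, -0.01]
contact_force: [-0.8, 1.0, 0.2]
grip_width: 0.0853
gripper_force: 0.0
```

Call:
servo_tool --pt "0 0 3 -13 38 -15 0" --pt "0 0 6 -25 76 -30 0" --pt "0 0 9 -38 114 -45 0" --pt "0 0 12 -50 150 -55 0" --pt "0 0 12 -50 150 -55 0"

```text
clock: 3.23
tcp_pos: [0.4205, 0.2385, 0.2158]
orientation: [-1.888, -2.506, -0.004]
contact_force: [0.6, -0.1, 0.3]
grip_width: 0.0851
gripper_force: 0.0
```

Call:
servo_tool --pt "0 0 0 0 0 0 0" --pt "0 0 0 0 0 0 0" --pt "0 0 0 0 0 0 0"

```text
clock: 3.48
tcp_pos: [0.4251, 0.23, 0.2167]
orientation: [1.908, 2.495, 0.001]
contact_force: [0.0, -0.4, 0.5]
grip_width: 0.0856
gripper_force: 0.0
```

Run:
```python
from h import *
im,P,T=wrist("wd"); print(r.get_obs()["tcp_pos"],r.get_obs()["joints"],r.get_obs()["clock"])
cv2.imwrite("pics/wd2.png",cv2.resize(im[60:330,80:440],(800,600),interpolation=cv2.INTER_CUBIC))
im,d=r.grab_frame("scene");cv2.imwrite("pics/scene1.png",im);np.savez("scene1.npz",im=im,d=d)
```

```text
[0.42492786 0.22983991 0.21664918] [ 0.09792872  0.22775138 -0.81952686  1.93728237  0.19165429  1.05462744
 -0.53914915] 3.5333
```

View pics/wd2.png

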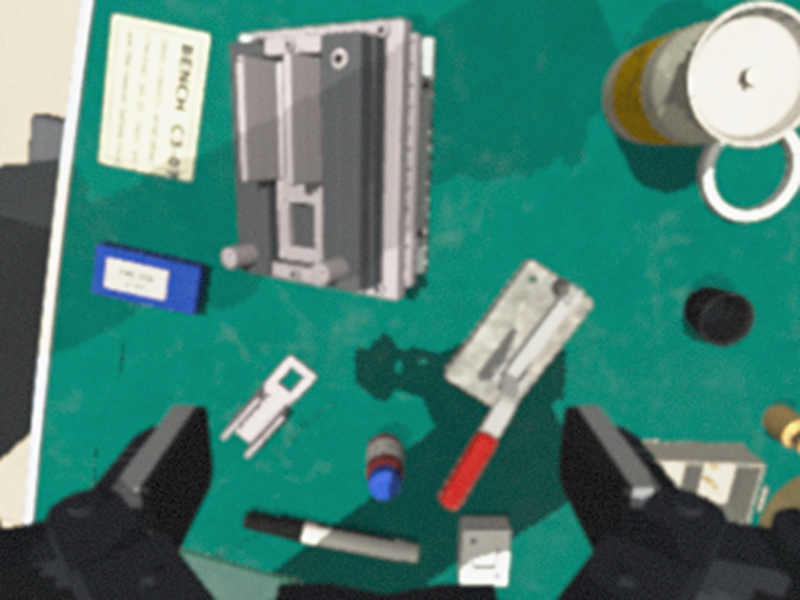

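Run:
```python
from h import *
z=np.load("wd.npz");P=z["P"];T=z["T"];im=z["im"]
c=lambda x,y:(int(x/2.222+80),int(y/2.222+60))
u0,v0=c(335,90);u1,v1=c(370,250);A=P[v0:v1,u0:u1].reshape(-1,3)
u0,v0=c(248,195);u1,v1=c(275,245);B=P[v0:v1,u0:u1].reshape(-1,3)
ca,na=plane(A);cb,nb=plane(B);print(na,np.degrees(np.arccos(na[2])),nb,"cb off plane A",(cb-ca)@na)
cc,n=plane(np.vstack([A,B]));print(cc,n,np.degrees(np.arccos(n[2])),"yaw of n",np.degrees(np.arctan2(n[1],n[0])))
yaw=np.arctan2(n[1],n[0])-np.pi/2
ex=np.array([np.cos(yaw),np.sin(yaw),0]);ey=np.cross(n,ex)
u0,v0=c(225,10);u1,v1=c(440,300)
Q=P[v0:v1,u0:u1].reshape(-1,3);q=(Q-cc)@np.stack([ex,ey,n],1)*1000
m=(q[:,2]>12)&(q[:,2]<24)&(abs(q[:,0])<80)&(abs(q[:,1])<70);W=q[m];print(len(W),W.min(0),W.max(0))
# raster map in die face coords
H=np.full((70,90),np.nan)
ok=(abs(q[:,0])<90)&(abs(q[:,1])<70)&(abs(q[:,2])<60)
M=np.full((140//2,180//2),-99.)
for a,b,h in q[ok]:
    i,j=int((b+70)/2),int((a+90)/2); M[i,j]=max(M[i,j],h)
Mi=np.clip((M+30)*4,0,255).astype(np.uint8)
cv2.imwrite("pics/map.png",cv2.resize(cv2.applyColorMap(Mi,2),None,fx=8,fy=8,interpolation=0))
np.savez("die.npz",cc=cc,n=n,ex=ex,ey=ey)
for i in range(0,70,1):
    if -60<i*2-70<30: print(i*2-70,' '.join('%3d'%M[i,j] if M[i,j]>-99 else '  .' for j in range(10,84,2)))
```

```text
[-0.96655787 -0.24516389  0.07523661] 85.68518275030495 [-0.45432941 -0.11614573  0.88322984] cb off plane A 0.050591044068324396
[0.3874856  0.27175995 0.0916627 ] [-0.51516414 -0.12726272  0.84759077] 32.04941295193091 yaw of n -166.12384553216216
1036 [-50.31556353 -10.9370245   12.00218235] [56.66911107 60.72817678 22.10092592]
-58   .   .   .   .   .   .   .   .   .   .   .   .   .   .   .   .   .   .   .   .   .   .   .   .   .   .   .   .   .   .   .   .   .   .   .   .   .
-56   .   .   .   .   .   .   .   .   .   .   .   .   .   .   .   .   .   .   .   .   .   .   .   .   .   .   .   .   .   .   .   .   .   .   .   .   .
-54   .   .   .   .   .   .   .   .   .   .   .   .   .   .   .   .   .   .   .   .   .   .   .   .   .   .   .   .   .   .   .   .   .   .   .   .   .
-52   .   .   .   .   .   .   .   .   .   .   .   .   .   .   .   .   .   .   .   .   .   .   .   .   .   .   .   .   .   .   .   .   .   .   .   .   .
-50   .   .   .   .   .   .   .   .   .   .   .   .   .   .   .   .   .   .   .   .   .   .   .   .   .   .   .   .   .   .   .   .   .   .   .   .   .
-48   
[... 5197 characters left out ...]
 -11  -7  -6  -6   .   .   .   .   .   .   .   .   .   .   .   .   .   .   .  -1   0  -2 -23 -25
22   .   .   .  -2   0  -1  -6  -6 -11 -11 -11 -12 -11 -11  -6   .  -6   .   .   .   .   .   .   .   .   .   .   .   .   .   .   .  -1  -1  -1 -23 -23
24   .   .   .  -2   1  -1  -6  -6 -11 -11 -12 -11 -10 -12  -6  -5  -6   .   .   .   .   .   .   .   .   .   .   .   .   .   .   .  -1   2  -1 -23 -24
26   . -24   .   .   1  -2  -6  -6 -11 -10 -12 -11 -11 -11  -7  -5  -7   .   .   .   .   .   .   .   .   .   .   .   .   .   .   .   0   2   0   . -24
28   . -24   .   .   1  -3  -6  -7 -10 -12 -11 -11 -10 -11  -6  -6   .   .   .   .   .   .   .   .   .   .   .   .   .   .   .   .   .   2  -2 -22 -22
```

Run:
```python
from h import *
d=np.load("die.npz");cc,n,ex,ey=[d[k] for k in("cc","n","ex","ey")]
P=np.load("wd.npz")["P"][60:200,150:290].reshape(-1,3);q=(P-cc)@np.stack([ex,ey,n],1)*1000
q=q[(abs(q[:,0])<90)&(abs(q[:,1])<70)&(abs(q[:,2])<40)]
pc=lambda a:np.percentile(a,[0,2,10,50,90,98,100]).round(1)
w=q[(q[:,2]>17)&(q[:,2]<24)&(q[:,0]>-38)]
for nm,s in(("A",w[w[:,1]<24]),("B",w[w[:,1]>24])): print(nm,len(s),"x",pc(s[:,0]),"y",pc(s[:,1]),"z",pc(s[:,2]), "slope",np.polyfit(s[:,0],s[:,1],1))
p=q[(q[:,2]>14)&(q[:,0]<-38)];
for s in(p[p[:,1]<20],p[p[:,1]>20]): print("post",len(s),pc(s[:,0]),pc(s[:,1]))
e=q[(q[:,2]<-9)&(q[:,2]>-14)&(q[:,0]<-12)];print("eye floor",pc(e[:,0]),pc(e[:,1]))
t=q[(q[:,2]<-4)&(q[:,2]>-8)&(q[:,0]<-12)];print("tongue",pc(t[:,0]),pc(t[:,1]))
print("center face pt",cc+ey*.025+ex*.0); print(r.get_obs()["orientation"])
```

```text
A 261 x [-2.3 -1.2  4.1 27.5 50.9 54.8 55.9] y [ 8.8  9.3  9.7 10.8 12.7 13.6 14.6] z [17.  17.1 17.7 19.8 20.7 21.2 22.1] slope [6.62092483e-03 1.09050415e+01]
B 242 x [-3.  -1.8  2.8 28.4 50.1 55.2 56.3] y [39.1 39.5 39.8 41.  43.  44.  44.7] z [17.  17.1 17.6 19.6 20.7 21.3 21.9] slope [-4.09583656e-03  4.13230685e+01]
post 88 [-49.8 -49.6 -48.5 -44.5 -40.6 -39.7 -39.6] [-10.9 -10.7 -10.   -6.   -1.7   0.5   0.6]
post 72 [-50.3 -50.1 -48.9 -44.5 -40.6 -39.5 -39.2] [51.  51.4 52.1 55.3 59.9 61.8 62.5]
eye floor [-56.7 -52.7 -47.1 -29.6 -18.  -15.2 -12.4] [-16.2 -15.9 -15.4  26.6  35.7  37.7  45.8]
tongue [-56.  -51.8 -46.4 -31.9 -14.4 -12.6 -12. ] [-16.4 -16.  -15.4  31.1  44.7  45.7  46.5]
center face pt [0.36691422 0.26667814 0.07839644]
[1.90806860e+00 2.49482666e+00 8.57799646e-04]
```

```bash
cat >> h.py <<'E'
def delta(p,Rm):
    o=r.get_obs();R0=R.from_rotvec(o["orientation"])
    print("turn",np.degrees((R.from_matrix(Rm)*R0.inv()).as_rotvec()).round(1),"shift",((np.array(p)-o["tcp_pos"])*1000).round(1),"F",o["contact_force"].round(1))
E
python3 - <<'E'
from h import *
d=np.load("die.npz");cc,n,ex,ey=[d[k] for k in("cc","n","ex","ey")]
c=cc+ex*.027+ey*.026;Rm=np.stack([ex,-ey,-n],1);print(c,n,np.linalg.det(Rm))
np.savez("grasp.npz",c=c,n=n,Rm=Rm,ex=ex,ey=ey)
delta(c+.07*n,Rm);delta(c,Rm)
E
```

```text
[0.35961612 0.29268691 0.07786579] [-0.51516414 -0.12726272  0.84759077] 0.9999999999999999
turn [  8.  -31.   -1.3] shift [-101.2   53.8  -79.4] F [0.4 0.1 0.3]
turn [  8.  -31.   -1.3] shift [ -65.1   62.8 -138.7] F [0.4 0.1 0.3]
```

Call:
servo_tool --pt "1.6 -6 -0.2 -20 10 0 0" --pt "3.2 -12 -0.5 -40 20 0 0" --pt "4.8 -18 -0.8 -60 32 -20 0" --pt "6.4 -25 -1.0 -80 43 -40 0" --pt "8 -31 -1.3 -101 54 -60 0"

```text
clock: 4.0
tcp_pos: [0.3471, 0.2672, 0.1766]
orientation: [1.74, 2.22, 0.459]
contact_force: [0.6, -0.2, 0.3]
grip_width: 0.0855
gripper_force: 0.0
```

Call:
servo_tool --pt "0 0 0 0 0 -20 0" --pt "0 0 0 0 0 -20 0" --pt "0 0 0 0 0 -20 0" --pt "0 0 0 0 0 -20 0"

```text
clock: 4.33
tcp_pos: [0.3491, 0.2685, 0.1577]
orientation: [1.746, 2.222, 0.457]
contact_force: [-0.1, 0.2, -0.3]
grip_width: 0.0855
gripper_force: 0.0
```

Run:
```python
from h import *
g=np.load("grasp.npz");c,n,Rm=g["c"],g["n"],g["Rm"]
delta(c+.07*n,Rm);delta(c+.025*n,Rm);delta(c,Rm);print(r.get_obs()["joints"])
im,P,T=wrist("wp");q=(P.reshape(-1,3)-c)@np.stack([g["ex"],g["ey"],n],1)*1000
q=q[(abs(q[:,0])<85)&(abs(q[:,1])<50)&(abs(q[:,2])<30)]
w=q[(q[:,2]>16)&(q[:,2]<25)&(abs(q[:,0])<40)&(abs(q[:,1])<23)];pc=lambda a:np.percentile(a,[0,2,50,98,100]).round(1)
print(len(w),pc(w[:,0]),pc(w[:,2]))
for s in(w[w[:,1]<0],w[w[:,1]>0]):print(pc(s[:,1]) if len(s) else 0)
f=q[(abs(q[:,2])<5)&(abs(q[:,1])>22)];print("face",pc(f[:,2]))
```

```text
turn [ 3.1 -7.3  0.5] shift [-25.5  15.3 -20.5] F [-0.1  0.2 -0.3]
turn [ 3.1 -7.3  0.5] shift [ -2.4  21.  -58.6] F [-0.1  0.2 -0.3]
turn [ 3.1 -7.3  0.5] shift [ 10.5  24.2 -79.8] F [-0.1  0.2 -0.3]
[-0.0111956   0.03911618 -1.03190794  2.3595415   0.67523479  0.5791817
 -1.33791368]
666 [-29.9 -28.3   1.3  28.4  29.6] [16.1 16.5 20.1 21.7 22.6]
[-16.4 -16.2 -14.6 -12.1 -11.8]
[13.5 13.7 15.1 17.6 18.4]
face [-4.9 -1.2  0.5  2.4  4.9]
```

Call:
servo_tool --pt "1.0 -2.4 0.2 -4 5 -10 0" --pt "2.0 -4.8 0.3 -8 11 -20 0" --pt "3.1 -7.3 0.5 -9 19 -40 0" --pt "3.1 -7.3 0.5 -8 20 -50 0" --pt "3.1 -7.3 0.5 -8 20 -50 0"

```text
clock: 4.8
tcp_pos: [0.3488, 0.3004, 0.1115]
orientation: [1.694, 2.148, 0.598]
contact_force: [-23.0, 17.2, -2.1]
grip_width: 0.0854
gripper_force: 0.0
```

Call:
servo_tool --pt "0 0 0 0 0 0 0" --pt "0 0 0 0 0 0 0"

```text
clock: 4.97
tcp_pos: [0.3476, 0.3, 0.1124]
orientation: [1.69, 2.152, 0.595]
contact_force: [-0.2, 0.3, -0.0]
grip_width: 0.0857
gripper_force: 0.0
```

Run:
```python
from h import *
g=np.load("grasp.npz");c,n,Rm=g["c"],g["n"],g["Rm"]
delta(c+.03*n,Rm);delta(c,Rm);print(r.get_obs()["joints"])
```

```text
turn [ 0.7 -0.6  0.3] shift [ -3.5 -11.1  -9.1] F [-0.2  0.3 -0. ]
turn [ 0.7 -0.6  0.3] shift [ 12.   -7.3 -34.5] F [-0.2  0.3 -0. ]
[ 0.05889118  0.42783251 -1.40774152  2.43339873  1.3632236   0.91319127
 -2.09743286]
```

Call:
servo_tool --pt "0.4 -0.3 0.2 -1 -5 -4 0" --pt "0.7 -0.6 0.3 -2 -11 -7 0" --pt "0.7 -0.6 0.3 -2 -11 -7 0" --pt "0.7 -0.6 0.3 -2 -11 -7 0"

```text
clock: 5.3
tcp_pos: [0.353, 0.2998, 0.112]
orientation: [1.684, 2.149, 0.606]
contact_force: [-0.7, -1.0, 0.0]
grip_width: 0.0852
gripper_force: 0.0
```

Run:
```python
from h import *
g=np.load("grasp.npz");c,n,Rm=g["c"],g["n"],g["Rm"]
delta(c+.03*n,Rm);delta(c,Rm);print(r.get_obs()["joints"])
```

```text
turn [ 0.4 -0.2  0.2] shift [ -8.8 -10.9  -8.7] F [-0.7 -1.   0. ]
turn [ 0.4 -0.2  0.2] shift [  6.6  -7.1 -34.1] F [-0.7 -1.   0. ]
[ 0.06688848  0.43940837 -1.40869155  2.43481776  1.38760682  0.91995509
 -2.10423049]
```

```bash
cat > fit.py <<'E'
from h import *
import itertools
from scipy.optimize import least_squares
g=np.load("grasp.npz");ob=r.get_obs()
S=[([1.22889387,0.47774271,0.02236097,1.55634807,-0.0115009,1.10930709,-0.08307465],[.15621973,-.65606585,.1973083],[-3.11851159,-.366273072,5.09e-4]),
([.73896795,.15451957,-.40762911,1.93394014,.07003767,1.0645385,.14913053],[.42638418,-.2319863,.23212919],[2.383,2.045,.001]),
([0.09792872,0.22775138,-0.81952686,1.93728237,0.19165429,1.05462744,-0.53914915],[.42492786,.22983991,.21664918],[1.9080686,2.49482666,8.578e-4]),
([-.0111956,.03911618,-1.03190794,2.3595415,.67523479,.5791817,-1.33791368],[.3491,.2685,.1577],[1.746,2.222,.457]),
([0.05889118,0.42783251,-1.40774152,2.43339873,1.3632236,0.91319127,-2.09743286],[.3476,.3,.1124],[1.69,2.152,.595]),
(ob["joints"],ob["tcp_pos"],ob["orientation"])]
def Rz(a):c,s=np.cos(a),np.sin(a);return np.array([[c,-s,0],[s,c,0],[0,0,1.]])
def Ry(a):c,s=np.cos(a),np.sin(a);return np.array([[c,0,s],[0,1,0],[-s,0,c]])
def fk(x,s,q):
    q=np.array(q)*s; M=Rz(x[0]+q[0]);p=np.array([0,0,x[1]]);
    M=M@Ry(q[1])@Rz(q[2]);p=p+M@[x[2],0,x[3]]
    M=M@Ry(q[3])@Rz(q[4]);p=p+M@[x[4],0,x[5]]
    M=M@Ry(q[5])@Rz(q[6]+x[6]);p=p+M@[0,0,x[7]]
    return p,M
def res(x,s):
    e=[]
    for q,p,o in S:
        P,M=fk(x,s,q);e+=list((P-p)*3)+list((R.from_matrix(M)*R.from_rotvec(o).inv()).as_rotvec())
    return np.array(e)
if __name__=="__main__":
    best=[]
    for s in itertools.product((1,-1),repeat=4):
        s=np.array([s[0],1,s[1],1,s[2],1,s[3]])
        for y in(0,1.57,3.14,-1.57):
          for y7 in (0,1.57,3.14,-1.57):
            k=least_squares(res,[y,.3,0,.4,0,.4,y7,.3],args=(s,),max_nfev=40);best.append((k.cost,tuple(s),k.x))
    best.sort(key=lambda t:t[0])
    for b in best[:3]:print(b[0],b[1],b[2].round(4))
    np.savez("kin.npz",x=best[0][2],s=np.array(best[0][1])); print(abs(res(best[0][2],np.array(best[0][1]))).max())
E
python3 fit.py
```

```text
0.00571827181969293 (np.int64(-1), np.int64(1), np.int64(-1), np.int64(1), np.int64(-1), np.int64(1), np.int64(-1)) [-0.0941  0.2724 -0.015   0.5522  0.0079  0.4864  1.4827  0.3485]
0.005718271819692961 (np.int64(-1), np.int64(1), np.int64(-1), np.int64(1), np.int64(-1), np.int64(1), np.int64(-1)) [-0.0941  0.2724 -0.015   0.5522  0.0079  0.4864  1.4827  0.3485]
0.005718271819692998 (np.int64(-1), np.int64(1), np.int64(-1), np.int64(1), np.int64(-1), np.int64(1), np.int64(-1)) [-0.0941  0.2724 -0.015   0.5522  0.0079  0.4864  1.4827  0.3485]
0.045637172905640455
```

```bash
cat > fit2.py <<'E'
from fit import *
def fk(x,s,q):
    q=np.array(q)*s+np.array([x[0],x[8],x[9],x[10],x[11],x[12],x[6]]); M=Rz(q[0]);p=np.array([0,0,x[1]])
    M=M@Ry(q[1])@Rz(q[2]);p=p+M@[x[2],x[13],x[3]]
    M=M@Ry(q[3])@Rz(q[4]);p=p+M@[x[4],x[14],x[5]]
    M=M@Ry(q[5])@Rz(q[6]);p=p+M@[0,0,x[7]]
    return p,M
def res(x,s):
    e=[]
    for q,p,o in S:
        P,M=fk(x,s,q);e+=list((P-p)*3)+list((R.from_matrix(M)*R.from_rotvec(o).inv()).as_rotvec())
    return np.array(e+list(.003*np.array(x[8:])))
k=np.load("kin.npz");K=least_squares(res,np.r_[k["x"],np.zeros(7)],args=(k["s"],));X=K.x;s=k["s"]
if __name__=="__main__":
    print(K.cost,X.round(4));print(res(X,s)[:36].reshape(6,6).round(4))
    lo=np.array([-2.96,-.34,-1.41,.24,-1.37,.17,-2.96]);hi=np.array([2.96,2.1,1.46,2.44,4.51,1.92,2.96])
    g=np.load("grasp.npz");rng=np.random.default_rng(0)
    for name,fl in(("+",1),("-",-1)):
      for h in(0,.03):
        sol=[]
        Rt=g["Rm"]@np.diag([fl,fl,1.]);pt=g["c"]+h*g["n"]
        def f(q):
            P,M=fk(X,s,q);return np.r_[(P-pt)*3,(R.from_matrix(M)*R.from_matrix(Rt).inv()).as_rotvec()]
        for t in range(60):
            m=least_squares(f,rng.uniform(lo+.02,hi-.02),bounds=(lo+.02,hi-.02),max_nfev=60)
            if m.cost<1e-7:sol.append(m.x)
        sol=np.array(sol);print(name,h,len(sol))
        if len(sol):print(sol[np.argsort(sol[:,2])][::max(1,len(sol)//8)].round(2))
E
python3 fit2.py
```

```text
0.0010287793414070056 [-0.0632  0.2575 -0.0268  0.5598  0.0085  0.4887  1.5331  0.3326  0.0112
  0.0183  0.0016 -0.0117 -0.0114 -0.0249 -0.0048]
[[-0.0099  0.0134  0.009   0.0009  0.0024 -0.004 ]
 [-0.0012  0.0144 -0.0018 -0.0032 -0.0005 -0.0019]
 [ 0.0244  0.0052  0.005   0.0054 -0.0037 -0.0018]
 [-0.0178 -0.0016 -0.0099 -0.0092  0.0021  0.0029]
 [ 0.0071  0.0054 -0.0012 -0.0032  0.0058 -0.    ]
 [ 0.0071  0.0049 -0.0011 -0.0027  0.0061 -0.0002]]
+ 0 0
+ 0.03 0
- 0 0
- 0.03 0
```

```bash
cat > fit3.py <<'E'
from fit import *
# x: 0..6 joint offsets, 7-9 base xyz, 10-11 shoulder a,b after q1, 12..14 link1, 15..17 link2, 18..20 tool
def fk(x,s,q):
    q=np.array(q)*s+x[:7]; M=Rz(q[0]);p=x[7:10]+M@[x[10],x[11],0]
    M=M@Ry(q[1]);M=M@Rz(q[2]);p=p+M@x[12:15]
    M=M@Ry(q[3])@Rz(q[4]);p=p+M@x[15:18]
    M=M@Ry(q[5]);p=p+M@[x[18],x[19],0];M=M@Rz(q[6]);p=p+M@[0,0,x[20]]
    return p,M
nom=np.zeros(21)
def res(x,s):
    e=[]
    for q,p,o in S:
        P,M=fk(x,s,q);e+=list((P-p)*3)+list((R.from_matrix(M)*R.from_rotvec(o).inv()).as_rotvec())
    w=np.full(21,.01);w[[0,6,9,14,17,20]]=1e-4;w[[7,8]]=.3
    return np.array(e+list(w*x))
k=np.load("kin.npz");s=k["s"];x0=np.zeros(21);kx=k["x"]
x0[0],x0[6],x0[9],x0[14],x0[17],x0[20]=kx[0],kx[6],kx[1],kx[3],kx[5],kx[7]
K=least_squares(res,x0,args=(s,));X=K.x
lo=np.array([-2.96,-.34,-1.41,.24,-1.37,.17,-2.96]);hi=np.array([2.96,2.1,1.46,2.44,4.51,1.92,2.96])
if __name__=="__main__":
    print(X.round(4));print(res(X,s)[:36].reshape(6,6).round(4))
    g=np.load("grasp.npz");rng=np.random.default_rng(0)
    for name,fl in(("+",1),("-",-1)):
      for h in(0,.03):
        sol=[]
        Rt=g["Rm"]@np.diag([fl,fl,1.]);pt=g["c"]+h*g["n"]
        def f(q):
            P,M=fk(X,s,q);return np.r_[(P-pt)*3,(R.from_matrix(M)*R.from_matrix(Rt).inv()).as_rotvec()]
        for t in range(60):
            m=least_squares(f,rng.uniform(lo+.02,hi-.02),bounds=(lo,hi),max_nfev=100);sol.append(np.r_[m.x,m.cost*1e4])
        sol=np.array(sol);sol=sol[sol[:,7].argsort()];ok=sol[sol[:,7]<.01];print(name,h,len(ok));print((ok if len(ok) else sol)[:8].round(2))
E
python3 fit3.py
```

```text
[ 4.0000e-04  2.0000e-04 -0.0000e+00 -2.0000e-04 -0.0000e+00  2.0000e-04
  1.5711e+00 -0.0000e+00  1.0000e-04  2.8720e-01  1.0000e-04 -3.0700e-02
 -1.0000e-04 -3.1400e-02  5.4170e-01  1.0000e-04 -2.0000e-04  4.7250e-01
 -1.0000e-04 -2.0000e-04  3.6000e-01]
[[ 0.     -0.     -0.      0.0002  0.0001  0.0001]
 [-0.     -0.     -0.     -0.0001 -0.0004 -0.0002]
 [ 0.      0.      0.      0.      0.0001 -0.0002]
 [ 0.     -0.      0.     -0.0001  0.0002  0.0003]
 [ 0.     -0.     -0.     -0.0002 -0.0003 -0.    ]
 [-0.0001  0.      0.      0.0002  0.0001 -0.    ]]
+ 0 0
[[ 0.04  0.62 -1.41  2.44  1.51  1.06 -2.17  4.32]
 [ 0.04  0.62 -1.41  2.44  1.51  1.06 -2.17  4.32]
 [ 0.04  0.62 -1.41  2.44  1.51  1.06 -2.17  4.32]
 [ 0.04  0.62 -1.41  2.44  1.51  1.06 -2.17  4.32]
 [ 0.04  0.62 -1.41  2.44  1.51  1.06 -2.17  4.32]
 [ 0.04  0.62 -1.41  2.44  1.51  1.06 -2.17  4.32]
 [ 0.04  0.62 -1.41  2.44  1.51  1.06 -2.17  4.32]
 [ 0.04  0.62 -1.41  2.44  1.51  1.06 -2.17  4.32]]
+ 0.03 0
[[ 0.06  0.45 -1.41  2.44  1.38  0.93 -2.11  5.81]
 [ 0.06  0.45 -1.41  2.44  1.38  0.93 -2.11  5.81]
 [ 0.06  0
[... 429 characters left out ...]
4  1.51  1.06  0.97  4.32]
 [ 0.04  0.62 -1.41  2.44  1.51  1.06  0.97  4.32]
 [ 0.04  0.62 -1.41  2.44  1.51  1.06  0.97  4.32]
 [ 0.04  0.62 -1.41  2.44  1.51  1.06  0.97  4.32]
 [ 0.04  0.62 -1.41  2.44  1.51  1.06  0.97  4.32]
 [ 0.04  0.62 -1.41  2.44  1.51  1.06  0.97  4.32]]
- 0.03 0
[[ 0.06  0.45 -1.41  2.44  1.38  0.93  1.03  5.81]
 [ 0.06  0.45 -1.41  2.44  1.38  0.93  1.03  5.81]
 [ 0.06  0.45 -1.41  2.44  1.38  0.93  1.03  5.81]
 [ 0.06  0.45 -1.41  2.44  1.38  0.93  1.03  5.81]
 [ 0.06  0.45 -1.41  2.44  1.38  0.93  1.03  5.81]
 [ 0.06  0.45 -1.41  2.44  1.38  0.93  1.03  5.81]
 [ 0.06  0.45 -1.41  2.44  1.38  0.93  1.03  5.81]
 [ 0.06  0.45 -1.41  2.44  1.38  0.93  1.03  5.81]]
```

```bash
cat > ik.py <<'E'
from fit3 import *
def solve(pt,Rt,q0s,mg=0.0):
    best=None
    def f(q):
        P,M=fk(X,s,q);return np.r_[(P-pt)*3,(R.from_matrix(M)*R.from_matrix(Rt).inv()).as_rotvec()]
    for q0 in q0s:
        a=np.clip(q0,lo+mg+.01,hi-mg-.01)
        m=least_squares(f,a,bounds=(lo+mg,hi-mg),max_nfev=60)
        if best is None or m.cost<best.cost:best=m
        if best.cost<1e-8:break
    return best
g=np.load("grasp.npz")
def tool(exv,nv,b): # lean of wrist toward +exv by b
    zt=-(np.cos(b)*nv+np.sin(b)*exv); yt=-np.cross(nv,exv); return np.stack([np.cross(yt,zt),yt,zt],1)
if __name__=="__main__":
    seeds=[ob["joints"],[.1,.2,-.8,1.9,.2,1.05,-.5],[-.6,.2,0,2.2,.3,.6,0],[-.6,.4,-.8,2.2,1,.8,-1]]
    a=np.radians(81.5);gx=np.array([np.cos(a),np.sin(a),0]);hook=np.array([.405,-.2554,.029])
    for b in(0,10,15,20,25,30,35):
        Rt=tool(g["ex"],g["n"],np.radians(b))
        out=[]
        for h in(.004,.035,.06):
            for mg in(.1,.06,.03,0):
                m=solve(g["c"]+h*g["n"],Rt,seeds,mg)
                if m.cost<1e-7:break
            else: mg=-1
            out.append((mg,m.x.round(2) if mg>0 else m.cost*1e4))
        Rg=tool(gx,np.array([0,0,1.]),np.radians(b))
        for dx,h in((.054,.06),(.054,.016),(.095,.016)):
            for mg in(.1,.03,0):
                m=solve(hook+gx*dx+[0,0,h],Rg,seeds,mg)
                if m.cost<1e-7:break
            else: mg=-1
            out.append(mg)
        print(b,out)
E
python3 ik.py
```

```text
0 [(-1, np.float64(4.606664786952295)), (-1, np.float64(5.892739599500651)), (-1, np.float64(5.482743050291062)), 0.1, 0.1, 0.1]
10 [(0.03, array([-0.61,  0.34, -0.74,  2.4 ,  1.26,  0.86, -2.16])), (0.03, array([-0.65,  0.25, -0.72,  2.41,  1.13,  0.84, -2.08])), (0.03, array([-0.14,  0.41, -1.36,  2.38,  1.19,  1.11, -2.1 ])), 0.1, 0.1, 0.1]
15 [(0.1, array([-0.44,  0.5 , -1.01,  2.34,  1.25,  1.12, -2.18])), (0.1, array([-0.35,  0.47, -1.15,  2.34,  1.19,  1.17, -2.15])), (0.1, array([-0.34,  0.39, -1.17,  2.34,  1.11,  1.15, -2.09])), -1, -1, 0.1]
20 [(0.1, array([-0.78,  0.43, -0.63,  2.3 ,  1.11,  1.04, -2.12])), (0.1, array([-0.73,  0.37, -0.73,  2.3 ,  1.05,  1.08, -2.08])), (0.1, array([-0.8 ,  0.3 , -0.67,  2.31,  0.97,  1.07, -2.02])), 0.1, 0.03, 0.1]
25 [(0.1, array([-0.89,  0.46, -0.55,  2.25,  1.05,  1.11, -2.1 ])), (0.1, array([-0.86,  0.41, -0.61,  2.26,  0.99,  1.15, -2.06])), (0.1, array([-0.91,  0.34, -0.58,  2.26,  0.92,  1.15, -2.02])), -1, 0.1, -1]
30 [(0.1, array([-0.76,  0.58, -0.73,  2.19,  1.07,  1.3 , -2.14])), (0.1, array([-2.24,  0.78,  1.16,  2.28,  0.05,  0.64, -1.12])), (0.1, array([-0.41,  0.76, -1.31,  2.18,  1.13,  1.7 , -2.24])), 0.03, 0.1, 0]
35 [(0.1, array([-2.24,  1.2 ,  1.35,  2.22, -0.55,  0.74, -0.56])), (0.1, array([-1.53,  0.47,  0.16,  2.19,  0.73,  1.06, -1.87])), (0.1, array([-0.77,  0.54, -0.8 ,  2.14,  0.95,  1.45, -2.1 ])), 0.03, 0.1, 0.1]
```

Run:
```python
from ik import *
Rt=tool(g["ex"],g["n"],np.radians(20));np.savez("Rt.npz",Rt=Rt)
delta(g["c"]+.045*g["n"],Rt);delta(g["c"]+.004*g["n"],Rt)
```

```text
turn [-16.   -4.2 -10.4] shift [-16.5 -12.8   4. ] F [-0.7 -1.   0. ]
turn [-16.   -4.2 -10.4] shift [  4.6  -7.6 -30.8] F [-0.7 -1.   0. ]
```

Call:
servo_tool --pt "-4 -1 -2.6 -2 -3 4 0" --pt "-8 -2.1 -5.2 -6 -6 4 0" --pt "-12 -3.1 -7.8 -11 -9 4 0" --pt "-16 -4.2 -10.4 -16 -12 4 0" --pt "-16 -4.2 -10.4 -16 -12 4 0"

```text
clock: 5.72
tcp_pos: [0.3343, 0.2922, 0.1154]
orientation: [1.649, 1.907, 0.296]
contact_force: [0.1, 0.6, -0.1]
grip_width: 0.0854
gripper_force: 0.0
```

Call:
servo_tool --pt "0 0 0 0 0 0 0" --pt "0 0 0 0 0 0 0"

```text
clock: 5.88
tcp_pos: [0.3367, 0.2875, 0.1153]
orientation: [1.652, 1.904, 0.296]
contact_force: [0.4, -0.1, -0.6]
grip_width: 0.0852
gripper_force: 0.0
```

Run:
```python
from h import *
g=np.load("grasp.npz");Rt=np.load("Rt.npz")["Rt"]
delta(g["c"]+.045*g["n"],Rt);delta(g["c"]+.004*g["n"],Rt);print(r.get_obs()["joints"].round(3))
```

```text
turn [-0.1 -0.1 -0.1] shift [-0.3 -0.5  0.7] F [ 0.4 -0.1 -0.6]
turn [-0.1 -0.1 -0.1] shift [ 20.8   4.7 -34.1] F [ 0.4 -0.1 -0.6]
[-0.356  0.56  -1.221  2.287  1.162  1.353 -2.163]
```

Call:
servo_tool --pt "0 0 0 7 2 -11 0" --pt "0 0 0 14 3 -22 0" --pt "0 0 0 21 5 -33 0" --pt "0 0 0 21 5 -33 0" --pt "0 0 0 21 5 -33 0"

```text
clock: 6.3
tcp_pos: [0.3582, 0.2911, 0.0823]
orientation: [1.654, 1.901, 0.293]
contact_force: [-0.9, 0.2, 1.0]
grip_width: 0.0855
gripper_force: 0.0
```

Call:
servo_tool --pt "0 0 0 0 0 0 0.3" --pt "0 0 0 0 0 0 0.5" --pt "0 0 0 0 0 0 0.7" --pt "0 0 0 0 0 0 0.8" --pt "0 0 0 0 0 0 0.8" --force 50

```text
clock: 6.72
tcp_pos: [0.3575, 0.2931, 0.0826]
orientation: [1.652, 1.903, 0.295]
contact_force: [-0.2, -0.4, 0.3]
grip_width: 0.0254
gripper_force: 0.0
```

Run:
```python
from h import *
g=np.load("grasp.npz");Rt=np.load("Rt.npz")["Rt"]
delta(g["c"]+.004*g["n"],Rt);o=r.get_obs();print(o["joints"].round(3),o["grip_width"],o["gripper_force"],o["moment"])
```

```text
turn [-0.1 -0.1 -0. ] shift [ 0.  -0.9 -1.3] F [-0.2 -0.4  0.3]
[-0.385  0.641 -1.148  2.279  1.254  1.348 -2.202] 0.02539528750548595 0.0 [ 0.21262442  0.58408445 -0.00651072]
```

Run:
```python
from h import *
im,P,T=wrist("wq");cv2.imwrite("pics/wq2.png",cv2.resize(im[100:384,80:440],(760,600),interpolation=cv2.INTER_CUBIC))
o=r.get_obs();print(o["grip_width"],o["gripper_force"],o["contact_force"])
```

```text
0.01810691839038907 0.0 [-0.03320991 -0.40363711  0.57420244]
```

View pics/wq2.png

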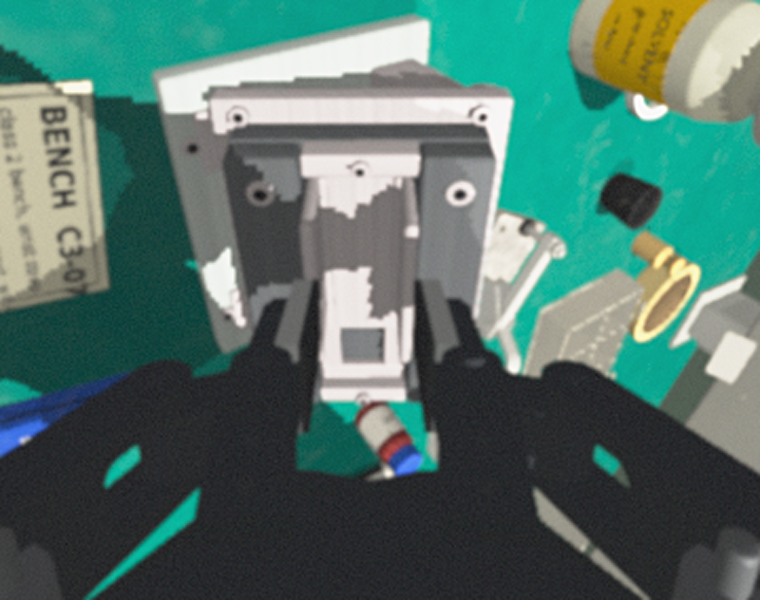

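Run:
```python
from h import *
g=np.load("grasp.npz");P=np.load("wq.npz")["P"]
q=(P-g["c"])@np.stack([g["ex"],g["ey"],g["n"]],1)*1000
def at(x,y):
    u,v=int(x*360/760+80),int(y*284/600+100);return q[v,u].round(0)
for n,x,y in[("Ltip",300,290),("Ltip2",312,285),("Rtip",432,285),("Rtip2",445,300),("Rpad",430,330),("Rpad low",420,380),("Lpad low",310,390),("Lpad",300,350),("wallL",310,230),("wallL2",312,195),("wallR",411,230),("wallR top",411,195),("base",360,210),("eye",362,345),("face",460,240)]:print(n,at(x,y))
```

```text
Ltip [27. 16. 43.]
Ltip2 [25. 14. 39.]
Rtip [ 25. -18.  38.]
Rtip2 [ 29. -20.  48.]
Rpad [ 34. -15.  62.]
Rpad low [ 11. -14.  58.]
Lpad low [22. 12. 68.]
Lpad [35. 13. 68.]
wallL [28. 16. 20.]
wallL2 [30. 16.  5.]
wallR [ 29. -13.  21.]
wallR top [ 29. -14.   4.]
base [16.  1. -6.]
eye [-59.   1. -11.]
face [  8. -32.   0.]
```

Run:
```python
from h import *
Tc=np.array(r.camera_info("wrist")["T_tool_cam"])
for tag in("wg","wd","wp","wq"):
    z=np.load(tag+".npz");P=z["P"];T=z["T"]@np.linalg.inv(Tc)
    t=((P-T[:3,3])@T[:3,:3])*1000
    m=(abs(t[...,0])<30)&(abs(t[...,1])<75)&(t[...,2]<15)&(t[...,2]>-130)&(z["d"]>0)
    X=t[m]; 
    for s in(1,-1):
        a=X[(X[:,1]*s>0)&(X[:,2]>-75)]
        h=np.histogram(a[:,2],bins=np.arange(-75,20,5))[0]
        print(tag,s,h); b=a[a[:,2]>np.percentile(a[:,2],95)] ;print(b.mean(0).round(1),a.max(0).round(1))
```

```text
wg 1 [312 310 249 237 181  71   0   0   0   0   0   0   0   0   0   0   0   0]
[  0.8  42.6 -48.3] [ 12.3  56.7 -46. ]
wg -1 [323 299 270 223 160  76   0   0   0   0   0   0   0   0   0   0   0   0]
[  0.2 -43.  -48.1] [ 12.6 -41.8 -45.9]
wd 1 [327 288 267 230 180  71   0   0   0   0   0   0   0   0   0   0   0   0]
[  0.6  42.5 -48.3] [ 12.5  56.6 -46.1]
wd -1 [320 296 276 217 163  76   0   0   0   0   0   0   0   0   0   0   0   0]
[  0.5 -43.  -48.2] [ 12.7 -42.  -45.9]
wp 1 [333 295 271 232 179  66   0   0   0   0   0   0   0   0   0   0   0   0]
[  0.5  42.5 -48.3] [ 12.4  56.4 -46. ]
wp -1 [334 287 268 232 159  72   0   0   0   0   0   0   0   0   0   0   0   0]
[  0.3 -43.  -48.1] [ 12.5 -41.9 -45.2]
wq 1 [287 145 165 163 146 133 111  53   0   1 128 150 138 351 597 775 626 283]
[-6.1 10.2 12.8] [29.9 40.5 14.9]
wq -1 [294 141 162 165 148 140 110  50   0   1 126 113  59 284 618 837 733 441]
[ -9.5 -15.   13.5] [30.  -0.2 15. ]
```

Run:
```python
from ik import *
ob=r.get_obs();seeds=[ob["joints"],[-.6,.2,0,2.2,.3,.6,0],[-.6,.4,-.8,2.2,1,.8,-1]]
for b in(0,5,10,15,20):
    Rt=tool(g["ex"],g["n"],np.radians(b));o=[]
    for h in(.003+.011*np.sin(np.radians(b)),.025,.05):
        for mg in(.15,.1,.05,0):
            m=solve(g["c"]+h*g["n"]+.036*Rt[:,2],Rt,seeds,mg)
            if m.cost<1e-7:break
        else:mg=-1
        o.append((mg,m.x.round(2)))
    print(b,o)
print(ob["joints"].round(2))
```

```text
0 [(-1, array([ 0.04,  0.79, -1.41,  2.44,  1.64,  1.19, -2.21])), (-1, array([ 0.04,  0.68, -1.41,  2.44,  1.56,  1.1 , -2.19])), (-1, array([ 0.05,  0.54, -1.41,  2.44,  1.45,  1.  , -2.15]))]
5 [(0, array([-0.48,  0.42, -0.78,  2.44,  1.5 ,  0.79, -2.3 ])), (0, array([-0.15,  0.54, -1.21,  2.43,  1.48,  1.02, -2.23])), (0, array([-0.15,  0.44, -1.22,  2.44,  1.38,  0.96, -2.19]))]
10 [(0.05, array([-0.23,  0.64, -1.17,  2.38,  1.47,  1.16, -2.25])), (0.05, array([-0.23,  0.58, -1.18,  2.39,  1.4 ,  1.13, -2.22])), (0, array([-0.18,  0.53, -1.27,  2.39,  1.34,  1.14, -2.19]))]
15 [(0.1, array([-0.3 ,  0.68, -1.14,  2.34,  1.4 ,  1.26, -2.24])), (0.05, array([-0.32,  0.6 , -1.13,  2.35,  1.34,  1.22, -2.22])), (0.05, array([-0.3 ,  0.54, -1.18,  2.35,  1.27,  1.21, -2.18]))]
20 [(0.15, array([-0.36,  0.72, -1.13,  2.29,  1.35,  1.36, -2.23])), (0.1, array([-1.1 ,  0.39, -0.24,  2.34,  1.07,  0.86, -2.09])), (0.1, array([-1.  ,  0.34, -0.38,  2.34,  1.04,  0.93, -2.06]))]
[-0.38  0.64 -1.15  2.28  1.25  1.35 -2.2 ]
```

Call:
servo_tool --pt "0 0 0 0 0 0 0.1" --pt "0 0 0 0 0 0 0.1" --pt "0 0 0 0 0 0 0.1" --pt "0 0 0 0 0 0 0.1" --pt "0 0 0 0 0 0 0.1"

```text
clock: 7.18
tcp_pos: [0.3575, 0.293, 0.0822]
orientation: [1.652, 1.903, 0.294]
contact_force: [-0.6, -0.3, -0.0]
grip_width: 0.0763
gripper_force: 0.0
```

Call:
servo_tool --pt "0 0 0 5 -2 -7 0.1" --pt "0 0 0 10 -4 -14 0.1" --pt "0 0 0 14 -6 -21 0.1" --pt "0 0 0 19 -8 -28 0.1" --pt "0 0 0 19 -8 -28 0.1"

```text
clock: 7.6
tcp_pos: [0.3772, 0.2831, 0.0525]
orientation: [1.653, 1.902, 0.29]
contact_force: [0.5, -0.7, -0.1]
grip_width: 0.0769
gripper_force: 0.0
```

Call:
servo_tool --pt "0 0 0 0 0 0 0.3" --pt "0 0 0 0 0 0 0.5" --pt "0 0 0 0 0 0 0.7" --pt "0 0 0 0 0 0 0.8" --pt "0 0 0 0 0 0 0.8" --force 60

```text
clock: 8.02
tcp_pos: [0.3762, 0.2854, 0.0547]
orientation: [1.652, 1.903, 0.296]
contact_force: [-4.9, 0.2, 3.1]
grip_width: 0.0328
gripper_force: 60.1
```

Call:
servo_tool --pt "0 0 0 0 0 0 0.8" --pt "0 0 0 0 0 0 0.8" --pt "0 0 0 0 0 0 0.8"

```text
clock: 8.27
tcp_pos: [0.3762, 0.2854, 0.0546]
orientation: [1.652, 1.903, 0.296]
contact_force: [-4.4, -0.9, 6.0]
grip_width: 0.0333
gripper_force: 60.4
```

Run:
```python
from h import *
g=np.load("grasp.npz");Rt=np.load("Rt.npz")["Rt"]
delta(g["c"]+.006*g["n"]+.036*Rt[:,2],Rt);o=r.get_obs();print(o["joints"].round(3),o["grip_width"],o["gripper_force"],o["moment"],o["tcp_pos"],o["orientation"])
```

```text
turn [-0.1 -0.1 -0. ] shift [ 0.7 -1.1 -0.4] F [-4.4 -0.9  6. ]
[-0.38   0.695 -1.095  2.29   1.336  1.329 -2.23 ] 0.03328830699094976 60.39024531841278 [-0.01457578  0.73962362 -0.26222801] [0.37616602 0.28541683 0.05464534] [1.65190278 1.90337259 0.29565585]
```

Call:
servo_tool --pt "0 0 0 -2.6 -0.6 4.2 0.8" --pt "0 0 0 -6.2 -1.5 10.2 0.8" --pt "0 0 0 -10.3 -2.5 17 0.8" --pt "0 0 0 -14.4 -3.6 23.7 0.8" --pt "0 0 0 -18.5 -4.6 30.5 0.8"

```text
clock: 8.68
tcp_pos: [0.3576, 0.2801, 0.0855]
orientation: [1.652, 1.903, 0.295]
contact_force: [-0.5, -0.4, -1.3]
grip_width: 0.0329
gripper_force: 59.7
```

Call:
servo_tool --pt "0 0 0 0 0 15 0.8" --pt "0 0 0 0 0 30 0.8" --pt "0 0 0 0 0 45 0.8" --pt "0 0 0 0 0 45 0.8"

```text
clock: 9.02
tcp_pos: [0.3583, 0.2815, 0.1325]
orientation: [1.652, 1.901, 0.3]
contact_force: [-0.4, -0.2, -2.2]
grip_width: 0.0328
gripper_force: 59.9
```

Run:
```python
from ik import *
o=r.get_obs();print(o["joints"].round(3),o["grip_width"],o["contact_force"].round(1),o["tcp_pos"])
T0=np.load("Rt.npz")["Rt"]
M=R.from_rotvec(o["orientation"])
# placement poses at gauge: beta 20
a=np.radians(81.5);gx=np.array([np.cos(a),np.sin(a),0]);hook=np.array([.405,-.2554,.029])
Rg=tool(gx,np.array([0,0,1.]),np.radians(20));np.savez("Rg.npz",Rg=Rg,gx=gx,hook=hook)
print("turn",np.degrees((R.from_matrix(Rg)*M.inv()).as_rotvec()).round(1))
# stirrup centre wrt TCP in tool frame: c_under = c-12n ; 
im,P,T=wrist("wl");Tc=np.array(r.camera_info("wrist")["T_tool_cam"]);Tt=T@np.linalg.inv(Tc)
t=(P-Tt[:3,3])@Tt[:3,:3]
# rotate to stirrup axes: stirrup axes in tool frame
S=T0.T@np.stack([g["ex"],g["ey"],g["n"]],1);q=t.reshape(-1,3)@S*1000
n=g["n"];pred=(g["c"]-.012*n-np.array([0.37616602,0.28541683,0.05464534]))@np.stack([g["ex"],g["ey"],n],1)*1000
print("predicted stirrup origin rel TCP (stirrup axes)",pred)
q=q-pred;m=(q[:,0]>-80)&(q[:,0]<45)&(abs(q[:,1])<25)&(q[:,2]>-6)&(q[:,2]<36);q=q[m]
pc=lambda a:np.percentile(a,[0,2,50,98,100]).round(1)
t=q[(q[:,0]<-32)&(q[:,2]<15)];print("tongue",len(t),pc(t[:,0]),pc(t[:,1]),pc(t[:,2]))
w=q[(q[:,2]>27)&(q[:,0]>12)];print("wall",len(w),pc(w[:,0]),pc(w[:,1]),pc(w[:,2]))
b=q[(q[:,2]<12)&(abs(q[:,1])<12)&(q[:,0]>-25)];print("base",pc(b[:,0]),pc(b[:,2]),np.polyfit(b[:,0],b[:,2],1))
cv2.imwrite("pics/wl2.png",cv2.resize(im[100:384,80:440],(760,600)))
```

```text
[-0.28   0.518 -1.235  2.272  1.159  1.329 -2.081] 0.03277807815565924 [-0.4 -0.2 -2.2] [0.35828988 0.28147727 0.1325072 ]
turn [ -1.7  32.3 -21.7]
predicted stirrup origin rel TCP (stirrup axes) [11.02697316 -0.18158357 15.28214663]
tongue 1050 [-74.4 -73.1 -56.  -32.4 -32. ] [-16.1 -14.6   0.4  15.5  17. ] [0.1 1.3 5.5 6.4 6.9]
wall 805 [12.  12.7 19.5 29.9 30.6] [-25.  -22.5 -12.8  22.5  24.8] [27.  27.4 32.1 35.6 36. ]
base [-25.  -23.5   8.1  29.6  30.9] [1.1 2.8 5.7 7.5 8.5] [-0.01460469  5.74214672]
```

Call:
servo_tool --pt "-0.1 2.7 -1.8 5 -12 15 0.8" --pt "-0.3 5.4 -3.6 15 -30 30 0.8" --pt "-0.4 8.1 -5.4 30 -55 40 0.8" --pt "-0.6 10.8 -7.2 45 -85 40 0.8" --pt "-0.6 10.8 -7.2 50 -95 40 0.8"

```text
clock: 9.48
tcp_pos: [0.411, 0.1805, 0.1699]
orientation: [1.848, 1.91, 0.074]
contact_force: [0.1, -0.4, -1.8]
grip_width: 0.0326
gripper_force: 60.2
```

Call:
servo_tool --pt "-0.1 2.7 -1.8 10 -30 0 0.8" --pt "-0.3 5.4 -3.6 20 -60 0 0.8" --pt "-0.4 8.1 -5.4 30 -90 0 0.8" --pt "-0.6 10.8 -7.2 40 -120 0 0.8" --pt "-0.6 10.8 -7.2 45 -145 0 0.8"

```text
clock: 9.9
tcp_pos: [0.4549, 0.0375, 0.1692]
orientation: [2.025, 1.913, -0.152]
contact_force: [1.7, 0.6, -1.5]
grip_width: 0.0325
gripper_force: 60.2
```

Run:
```python
from h import *
k=np.load("Rg.npz");Rg,gx,hook=k["Rg"],k["gx"],k["hook"]
delta([.45,-.1,.15],Rg);delta(hook+gx*.043+[0,0,.06],Rg);o=r.get_obs();print(o["joints"].round(3),o["tcp_pos"],o["grip_width"])
v,u=np.mgrid[0:384,0:512]
P=np.load("wd.npz")["P"]
for a,b in((150,300),(110,330),(250,120)): print("table wd",P[b-3:b+3,a-3:a+3,2].mean().round(4), P[b,a].round(2))
P=np.load("wg.npz")["P"];e2=np.array([-gx[1],gx[0],0])
q=(P-hook)@np.stack([gx,e2,[0,0,1]],1)*1000
for b,a in((100,300),(300,285)):print("table wg",P[b-3:b+3,a-3:a+3,2].mean().round(4))
m=(abs(q[...,0])<16)&(abs(q[...,1])<14)&(v>150)
for lo,hi in((8,15),(15,24)):
    s=q[m&(q[...,2]>lo)&(q[...,2]<hi)];print(lo,len(s),np.percentile(s,[0,10,50,90,100],axis=0).round(1).tolist())
h=(abs(q[...,1])<40)&(q[...,0]<-20)&(q[...,0]>-200)&(q[...,2]>24)&(q[...,2]<34)
s=q[h];print("housing x",np.percentile(s[:,0],[.5,99.5]),"y",np.percentile(s[:,1],[.5,99.5]))
h=(abs(q[...,1])<30)&(q[...,0]>25)&(q[...,2]>-2)&(q[...,2]<10)
s=q[h];print("rails x",np.percentile(s[:,0],[99.5,100]),"y",np.percentile(s[:,1],[.5,2,98,99.5]))
for x0 in(30,130):
    t=s[abs(s[:,0]-x0)<15];print(x0,np.percentile(t[:,1],[1,50,99]))
```

```text
turn [-0.5 10.3 -7. ] shift [  -4.9 -137.5  -19.2] F [ 1.7  0.6 -1.5]
turn [-0.5 10.3 -7. ] shift [ -43.5 -250.4  -80.2] F [ 1.7  0.6 -1.5]
[ 0.599  0.407 -1.308  2.118  0.828  1.179 -1.199] [0.45488667 0.0375156  0.16922149] 0.03248967639910393
table wd 0.3124 [0.39 0.24 0.32]
table wd 0.3144 [0.37 0.22 0.31]
table wd 0.0862 [0.4  0.3  0.09]
table wg 0.0055
table wg 0.0053
8 14 [[2.3, -4.3, 8.5], [3.3, -4.3, 8.9], [4.0, -0.0, 11.3], [4.6, 3.7, 13.8], [4.7, 4.2, 14.3]]
15 86 [[-10.6, -4.4, 15.7], [-8.8, -3.7, 17.6], [-3.1, 0.4, 19.7], [2.6, 5.2, 20.9], [4.4, 5.4, 22.4]]
housing x [-159.02543982  -32.19983735] y [-28.39885458  35.84616896]
rails x [152.38165138 152.71739225] y [-22.81237348 -22.78533257  24.10557799  24.63762514]
30 [-22.76607946   9.59303533  23.74379905]
130 [-22.81677879  -8.21201361  24.64950113]
```

Call:
servo_tool --pt "-0.1 2.6 -1.8 0 -30 -5 0.8" --pt "-0.2 5.2 -3.5 0 -60 -10 0.8" --pt "-0.4 7.8 -5.3 -2 -90 -15 0.8" --pt "-0.5 10.3 -7 -5 -120 -20 0.8" --pt "-0.5 10.3 -7 -5 -137 -20 0.8"

```text
clock: 10.32
tcp_pos: [0.4471, -0.1006, 0.1477]
orientation: [2.189, 1.887, -0.389]
contact_force: [0.2, 0.0, -2.1]
grip_width: 0.0326
gripper_force: 60.1
```

Call:
servo_tool --pt "0 0 0 -8 -25 -10 0.8" --pt "0 0 0 -17 -50 -25 0.8" --pt "0 0 0 -26 -75 -40 0.8" --pt "0 0 0 -35 -95 -60 0.8" --pt "0 0 0 -39 -110 -70 0.8"

```text
clock: 10.73
tcp_pos: [0.4054, -0.2087, 0.0771]
orientation: [2.185, 1.891, -0.387]
contact_force: [-0.9, 0.2, -0.7]
grip_width: 0.033
gripper_force: 60.1
```

Call:
servo_tool --pt "0 0 0 0 0 0 0.8" --pt "0 0 0 0 0 0 0.8" --pt "0 0 0 0 0 0 0.8"

```text
clock: 10.98
tcp_pos: [0.4094, -0.2058, 0.0797]
orientation: [2.181, 1.892, -0.38]
contact_force: [-0.4, 0.5, -1.3]
grip_width: 0.0329
gripper_force: 60.1
```

Run:
```python
from h import *
k=np.load("Rg.npz");Rg,gx=k["Rg"],k["gx"]
o=r.get_obs();print(o["joints"].round(3),o["tcp_pos"],o["orientation"],o["grip_width"],o["clock"])
delta([.4105,-.2153,.06],Rg)
im,P,T=wrist("wh");cv2.imwrite("pics/wh2.png",cv2.resize(im[150:350,130:390],(780,600),interpolation=cv2.INTER_CUBIC))
for n in("scene","top"):
    i,d=r.grab_frame(n);cv2.imwrite(f"pics/{n}2.png",i)
```

```text
[ 0.979  0.545 -1.128  2.18   0.978  1.087 -0.899] [ 0.40937922 -0.20581981  0.07972297] [ 2.181106    1.89192104 -0.38013202] 0.03286940998042973 10.9833
turn [-0.1  0.2 -0.4] shift [  1.1  -9.5 -19.7] F [-0.4  0.5 -1.3]
```

View pics/wh2.png

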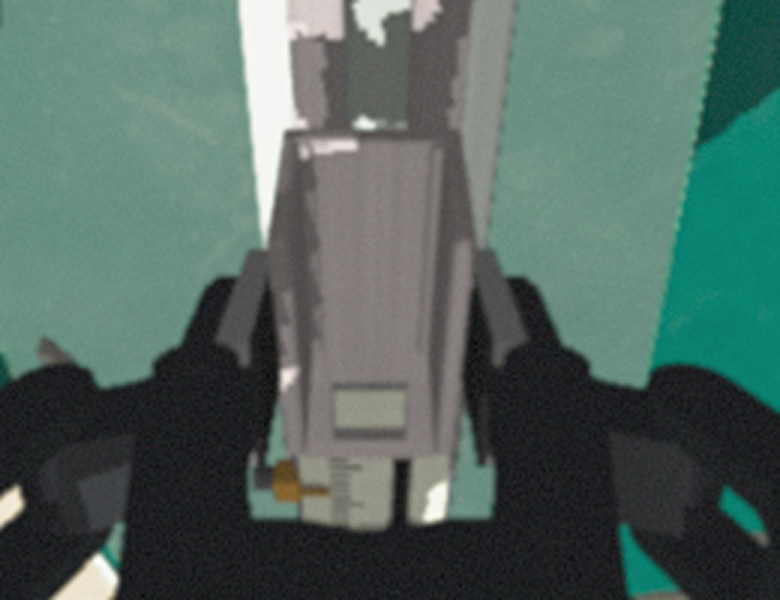

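Run:
```python
from h import *
k=np.load("Rg.npz");Rg,gx=k["Rg"],k["gx"];e2=np.array([-gx[1],gx[0],0]);hook=np.array([.4041,-.2578,.033])
z=np.load("wh.npz");P=z["P"];v,u=np.mgrid[0:384,0:512]
q=(P-hook)@np.stack([gx,e2,[0,0,1]],1)*1000
m=(v<260)&(abs(q[...,1])<45)&(q[...,0]>60)&(abs(q[...,2])<4)
s=q[m];print(len(s),"z",np.median(s[:,2]),"xmax",np.percentile(s[:,0],[99.5,100]))
for x0 in range(100,165,15):
    t=s[abs(s[:,0]-x0)<8]
    if len(t)>20:
        y=np.sort(t[:,1]);gap=np.diff(y);j=gap.argmax();print(x0,len(t),"edges",np.percentile(y,[1,99]).round(1),"gap",y[j].round(1),y[j+1].round(1))
# stirrup tongue/eye in this frame
tz=z["T"]@np.linalg.inv(np.array(r.camera_info("wrist")["T_tool_cam"]))
o=tz[:3,3]; org=o+11.03e-3*gx-.18e-3*e2+np.array([0,0,.0153]);print("stirrup origin pred",((org-hook)@np.stack([gx,e2,[0,0,1]],1)*1000).round(1))
qq=q-((org-hook)@np.stack([gx,e2,[0,0,1]],1)*1000)
t=qq[(qq[...,2]>2)&(qq[...,2]<9)&(abs(qq[...,1])<20)&(qq[...,0]>-80)&(qq[...,0]<32)]
print("flat part",np.percentile(t,[1,50,99],axis=0).round(1).tolist(),np.polyfit(t[:,0],t[:,2],1),np.polyfit(t[:,1],t[:,2],1))
w=t[t[:,0]<-32];print("tongue y edges",np.percentile(w[:,1],[1,50,99]))
for a in(-70,-34):
    x=w[abs(w[:,0]-a)<4];print(a,np.percentile(x[:,1],[2,98]))
m=P[...,2]<.012;print("mat z",np.median(P[(v>160)&(v<240)&(u>300)&(u<350)][:,2]))
```

```text
5440 z 0.24405640557416397 xmax [155.2181583  155.48773954]
100 833 edges [-23.1  24.3] gap -8.3 9.6
115 939 edges [-23.   24.4] gap -8.3 10.1
130 1063 edges [-22.7  24.5] gap -8.3 9.9
145 1214 edges [-22.6  24.5] gap -8.4 9.7
160 312 edges [-22.4  24.8] gap -8.6 10.2
stirrup origin pred [63.2  2.3 62. ]
flat part [[-72.4, -14.6, 2.4], [-3.1, 0.5, 5.4], [29.7, 15.4, 8.1]] [0.00588072 5.5349206 ] [-3.64218007e-03  5.48510574e+00]
tongue y edges [-15.47729733   0.28236221  15.85906568]
-70 [-15.47533648  15.85906568]
-34 [-12.16003769  13.557506  ]
mat z 0.005426746927827547
```

Call:
servo_tool --pt "0 0.1 0.1 1 -5 -10 0.8" --pt "0 0.2 0.1 1.2 -9.5 -22 0.8" --pt "0 0.2 0.1 1.2 -9.5 -32 0.8" --pt "0 0.2 0.1 1.2 -9.5 -40 0.8" --pt "0 0.2 0.1 1.2 -9.5 -40 0.8"

```text
clock: 11.55
tcp_pos: [0.4096, -0.2154, 0.0385]
orientation: [2.18, 1.897, -0.386]
contact_force: [-0.8, -0.7, -1.4]
grip_width: 0.0326
gripper_force: 60.2
```

Call:
servo_tool --pt "0 0 0 0 0 -2 0.8" --pt "0 0 0 0 0 -4 0.8" --pt "0 0 0 0 0 -6 0.8" --pt "0 0 0 0 0 -8 0.8" --pt "0 0 0 0 0 -8 0.8"

```text
clock: 11.97
tcp_pos: [0.4102, -0.2162, 0.0316]
orientation: [2.18, 1.894, -0.385]
contact_force: [0.4, 0.6, -1.6]
grip_width: 0.0326
gripper_force: 60.2
```

Run:
```python
from h import *
k=np.load("Rg.npz");Rg,gx=k["Rg"],k["gx"]
o=r.get_obs();print(o["tcp_pos"].round(4),o["grip_width"],o["contact_force"].round(1),o["moment"].round(2))
delta([.4105,-.2153,.018],Rg)
for n in("scene","top"):
    i,d=r.grab_frame(n);cv2.imwrite(f"pics/{n}3.png",i)
a=cv2.imread("pics/scene3.png");b=cv2.imread("pics/top3.png")
c=cv2.resize(b[185:250,280:420],None,fx=4.2,fy=4.2,interpolation=cv2.INTER_CUBIC)
i,K,D=cam("scene");T=np.linalg.inv(np.array(r.camera_info("scene")["cam_to_world"]))
p=T[:3,:3]@np.array([.40,-.29,.05])+T[:3,3];u=int(K[0,2]+K[0,0]*p[0]/-p[2]);v=int(K[1,2]-K[1,1]*p[1]/-p[2]);print(u,v)
d=cv2.resize(a[v-35:v+35,u-70:u+70],None,fx=4.2,fy=4.2,interpolation=cv2.INTER_CUBIC)
cv2.imwrite("pics/both3.png",np.vstack([c,d]))
```

```text
[ 0.4102 -0.2162  0.0316] 0.03257145675384176 [ 0.4  0.6 -1.6] [ 0.51 -0.05  0.01]
turn [-0.  -0.  -0.5] shift [  0.3   0.9 -13.6] F [ 0.4  0.6 -1.6]
299 246
```

View pics/both3.png

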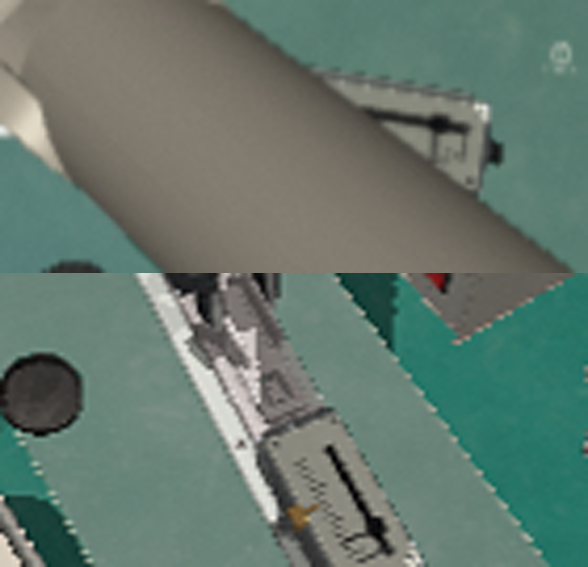

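Call:
servo_tool --pt "0 0 0 0 0.5 -3 0.8" --pt "0 0 0 0 0.5 -6 0.8" --pt "0 0 0 0 0.5 -8 0.8" --pt "0 0 0 0 0.5 -10 0.8" --pt "0 0 0 0 0.5 -11 0.8"

```text
clock: 12.48
tcp_pos: [0.4101, -0.2156, 0.0204]
orientation: [2.181, 1.895, -0.385]
contact_force: [-0.3, 0.9, -2.0]
grip_width: 0.0328
gripper_force: 60.2
```

Call:
servo_tool --pt "0 0 0 0 0 -1 0.8" --pt "0 0 0 0 0 -2 0.8" --pt "0 0 0 0 0 -2 0.8"

```text
clock: 12.73
tcp_pos: [0.4102, -0.2157, 0.0186]
orientation: [2.18, 1.895, -0.385]
contact_force: [0.5, -0.0, -1.6]
grip_width: 0.033
gripper_force: 60.2
```

Call:
servo_tool --pt "0 0 0 0 0 -0.5 0.8" --pt "0 0 0 0 0 -1 0.8" --pt "0 0 0 0 0 -1 0.8"

```text
clock: 12.98
tcp_pos: [0.4103, -0.2157, 0.0177]
orientation: [2.18, 1.894, -0.385]
contact_force: [-0.4, -0.0, -1.5]
grip_width: 0.0323
gripper_force: 60.2
```

Call:
servo_tool --pt "0 0 0 0 0 -0.5 0.8" --pt "0 0 0 0 0 -1 0.8" --pt "0 0 0 0 0 -1 0.8"

```text
clock: 13.23
tcp_pos: [0.4103, -0.2158, 0.0176]
orientation: [2.179, 1.894, -0.386]
contact_force: [-2.7, 2.3, 9.3]
grip_width: 0.0327
gripper_force: 61.6
```

Call:
servo_tool --pt "0 0 0 0 0 -0.5 0.8" --pt "0 0 0 0 0 -1 0.8" --pt "0 0 0 0 0 -1 0.8"

```text
clock: 13.48
tcp_pos: [0.4103, -0.2159, 0.0176]
orientation: [2.178, 1.893, -0.388]
contact_force: [-6.2, 3.0, 20.9]
grip_width: 0.0328
gripper_force: 63.1
```

Call:
servo_tool --pt "0 0 0 0 0 1.8 0.8" --pt "0 0 0 0.4 3 1.8 0.8" --pt "0 0 0 0.9 6 1.8 0.8" --pt "0 0 0 0.9 6 1.8 0.8" --pt "0 0 0 0.9 6 1.8 0.8"

```text
clock: 13.9
tcp_pos: [0.4114, -0.2093, 0.0176]
orientation: [2.18, 1.895, -0.385]
contact_force: [-0.4, 1.9, 3.7]
grip_width: 0.0327
gripper_force: 60.9
```

Call:
servo_tool --pt "0 0 0 0.4 3 0 0.8" --pt "0 0 0 0.9 6 0 0.8" --pt "0 0 0 0.9 6 0 0.8" --pt "0 0 0 0.9 6 0 0.8"

```text
clock: 14.23
tcp_pos: [0.4122, -0.2037, 0.0176]
orientation: [2.18, 1.894, -0.385]
contact_force: [-0.9, -2.0, 4.3]
grip_width: 0.0328
gripper_force: 60.7
```

Call:
servo_tool --pt "0 0 0 0.4 3 0 0.8" --pt "0 0 0 0.9 6 0 0.8" --pt "0 0 0 0.9 6 0 0.8" --pt "0 0 0 0.9 6 0 0.8"

```text
clock: 14.57
tcp_pos: [0.4129, -0.1983, 0.0176]
orientation: [2.18, 1.893, -0.386]
contact_force: [-0.0, -4.4, 3.9]
grip_width: 0.0324
gripper_force: 60.5
```

Call:
servo_tool --pt "0 0 0 0.4 3 0 0.8" --pt "0 0 0 0.9 6 0 0.8" --pt "0 0 0 0.9 6 0 0.8" --pt "0 0 0 0.9 6 0 0.8"

```text
clock: 14.9
tcp_pos: [0.4138, -0.1926, 0.0176]
orientation: [2.18, 1.893, -0.387]
contact_force: [0.1, -6.4, 2.9]
grip_width: 0.0327
gripper_force: 60.4
```

Call:
servo_tool --pt "0 0 0 0.4 3 0 0.8" --pt "0 0 0 0.9 6 0 0.8" --pt "0 0 0 1.3 9 0 0.8" --pt "0 0 0 1.7 12 0 0.8" --pt "0 0 0 1.7 12 0 0.8"

```text
clock: 15.32
tcp_pos: [0.4154, -0.1814, 0.0177]
orientation: [2.18, 1.892, -0.388]
contact_force: [-0.6, -6.8, 2.2]
grip_width: 0.0327
gripper_force: 60.2
```

Run:
```python
from h import *
o=r.get_obs();print(o["tcp_pos"].round(4),o["contact_force"].round(1))
im,P,T=wrist("wr");a,_=r.grab_frame("scene");cv2.imwrite("pics/scene4.png",a)
d=cv2.resize(a[225:285,270:340],None,fx=8,fy=8,interpolation=cv2.INTER_CUBIC)
c=cv2.resize(im[230:345,190:310],None,fx=4.17,fy=4.17,interpolation=cv2.INTER_CUBIC)
s=np.zeros((980,560,3),np.uint8);s[:480,:560]=d;s[485:485+c.shape[0],:c.shape[1]]=c
cv2.imwrite("pics/s4.png",cv2.resize(s,None,fx=.61,fy=.61,interpolation=cv2.INTER_AREA))
```

```text
[ 0.4154 -0.1814  0.0177] [-0.6 -6.8  2.2]
```

View pics/s4.png

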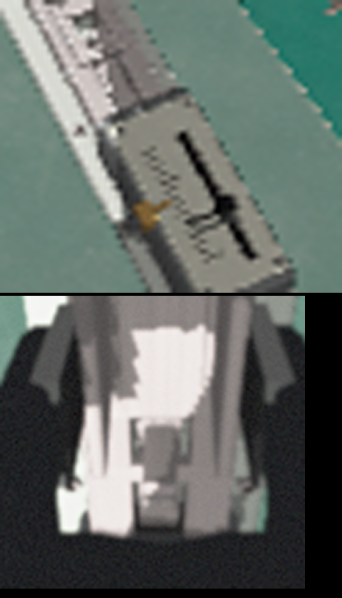

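```bash
cat > prof.py <<'E'
from h import *
a=np.radians(81.7);gx=np.array([np.cos(a),np.sin(a),0]);gy=np.array([-gx[1],gx[0],0]);H=np.array([.405,-.2554,0])
def rect(n,im,T,z=.058,off=(0,0)):
    i,K,D=cam(n);xs=np.arange(-170,-20,.5);ys=np.arange(-30,45,.5)
    X,Y=np.meshgrid(xs,ys);W=H+(X[...,None]+off[0])/1000*gx+(Y[...,None]+off[1])/1000*gy+np.array([0,0,z])
    c=(W-T[:3,3])@T[:3,:3];c=c*[1,-1,-1]
    p=cv2.projectPoints(c.reshape(-1,1,3),np.zeros(3),np.zeros(3),K,D)[0].reshape(*X.shape,2).astype(np.float32)
    return xs,ys,cv2.remap(im,p[...,0],p[...,1],cv2.INTER_CUBIC).astype(float)
def ana(tag,n,im,T):
    xs,ys,I=rect(n,im,T);g=I.mean(2);br=I[...,2]-I[...,0]
    m=br>45;yy,xx=np.nonzero(m&(ys[:,None]>5))
    by=ys[yy];bx=xs[xx]
    tip=by<np.percentile(by,25) if len(by) else []
    print(tag,"brass",len(bx),"x",bx.mean().round(1) if len(bx) else 0,"y",np.percentile(by,[1,50,99]) if len(by) else 0,"nib x",np.average(bx[tip],weights=br[yy,xx][tip]).round(1))
    # slot row = darkest row
    sel=(xs>-150)&(xs<-60);row=g[:,sel].mean(1);k=np.argmin(np.where(abs(ys)<22,row,999));print(" slot y",ys[k])
    for d in(5,7,9):
        j=abs(ys-(ys[k]+d))<1.2;p=g[j][:,sel].mean(0);p=p-cv2.medianBlur(p.astype(np.float32).reshape(1,-1),5).ravel()*0-cv2.blur(p.reshape(1,-1),(61,1)).ravel()
        o=np.argsort(p)[:1];x=xs[sel];w=abs(x-x[o[0]])<4;wt=np.maximum(-p[w],0);print("  needle at +%d"%d,x[o[0]],np.average(x[w],weights=wt).round(1),"depth",p.min().round(0))
    cv2.imwrite("pics/rect_%s.png"%tag,I.clip(0,255).astype(np.uint8))
E
python3 - <<'E'
from prof import *
z=np.load("wg.npz");ana("wg","wrist",z["im"],z["T"])
for n,k in(("top","top0"),("scene","scene1"),("scene","scene3"),("scene","scene4")):
    ana(k,n,cv2.imread(f"pics/{k}.png"),np.array(r.camera_info(n)["cam_to_world"]))
E
```

```text
wg brass 612 x -97.6 y [19.5 32.  37.5] nib x -98.8
 slot y -8.5
  needle at +5 -126.5 -126.8 depth -112.0
  needle at +7 -126.5 -126.6 depth -97.0
  needle at +9 -126.5 -126.6 depth -84.0
top0 brass 831 x -99.3 y [16.5 30.  36.5] nib x -99.7
 slot y -10.0
  needle at +5 -127.5 -127.8 depth -80.0
  needle at +7 -127.0 -127.2 depth -75.0
  needle at +9 -127.0 -127.2 depth -64.0
scene1 brass 814 x -97.4 y [18.  32.5 39. ] nib x -96.8
 slot y -7.5
  needle at +5 -126.0 -125.9 depth -128.0
  needle at +7 -126.5 -126.5 depth -109.0
  needle at +9 -126.5 -126.5 depth -116.0
scene3 brass 686 x -97.9 y [19.  32.5 38. ] nib x -97.4
 slot y -7.5
  needle at +5 -126.5 -126.3 depth -62.0
  needle at +7 -127.0 -126.7 depth -61.0
  needle at +9 -126.5 -126.5 depth -68.0
scene4 brass 680 x -97.9 y [19.  32.5 38. ] nib x -97.5
 slot y -7.5
  needle at +5 -112.5 -112.3 depth -91.0
  needle at +7 -112.5 -112.5 depth -65.0
  needle at +9 -113.0 -113.1 depth -62.0
```

Call:
servo_tool --pt "0 0 0 0.4 3 0 0.8" --pt "0 0 0 0.9 6 0 0.8" --pt "0 0 0 1.3 9 0 0.8" --pt "0 0 0 1.8 12.5 0 0.8" --pt "0 0 0 1.8 12.5 0 0.8"

```text
clock: 15.83
tcp_pos: [0.4171, -0.1696, 0.0177]
orientation: [2.179, 1.891, -0.39]
contact_force: [-0.3, -9.6, 1.2]
grip_width: 0.0328
gripper_force: 60.1
```

Call:
servo_tool --pt "0 0 0 0 0 0 0.8" --pt "0 0 0 0 0 0 0.8"

```text
clock: 16.0
tcp_pos: [0.4171, -0.1696, 0.0177]
orientation: [2.18, 1.891, -0.389]
contact_force: [0.4, -10.6, 0.7]
grip_width: 0.0325
gripper_force: 60.1
```

Run:
```python
from prof import *
o=r.get_obs();print(o["tcp_pos"].round(4),o["contact_force"].round(1),o["clock"])
for n in("scene","top"):
    im,d=r.grab_frame(n);ana(n+"5",n,im,np.array(r.camera_info(n)["cam_to_world"]))
```

```text
[ 0.4171 -0.1696  0.0177] [  0.4 -10.6   0.7] 16.0
scene5 brass 684 x -97.9 y [19.  32.5 38. ] nib x -97.5
 slot y -7.5
  needle at +5 -97.0 -98.2 depth -37.0
  needle at +7 -101.5 -102.0 depth -43.0
  needle at +9 -101.0 -101.0 depth -60.0Traceback (most recent call last):
  File "<stdin>", line 4, in <module>
  File "prof.py", line 14, in ana
    print(tag,"brass",len(bx),"x",bx.mean().round(1) if len(bx) else 0,"y",np.percentile(by,[1,50,99]) if len(by) else 0,"nib x",np.average(bx[tip],weights=br[yy,xx][tip]).round(1))
                                                                                                                                 ~~~~~~~~~~^^^^^^^^^^^^^^^^^^^^^^^^^^^^^^^^
    raise ZeroDivisionError(
        "Weights sum to zero, can't be normalized")
ZeroDivisionError: Weights sum to zero, can't be normalized
```

Call:
servo_tool --pt "0 0 0 0.2 1.3 0 0.8" --pt "0 0 0 0.4 2.7 0 0.8" --pt "0 0 0 0.4 2.7 0 0.8" --pt "0 0 0 0.4 2.7 0 0.8" --pt "0 0 0 0.4 2.7 0 0.8"

```text
clock: 16.52
tcp_pos: [0.4174, -0.1677, 0.0177]
orientation: [2.18, 1.89, -0.391]
contact_force: [0.4, -12.3, 0.7]
grip_width: 0.0325
gripper_force: 60.0
```

Call:
servo_tool --pt "0 0 0 0 0 0 0.8" --pt "0 0 0 0 0 0 0.8" --pt "0 0 0 0 0 0 0.8" --pt "0 0 0 0 0 0 0.8" --pt "0 0 0 0 0 0 0.8"

```text
clock: 16.93
tcp_pos: [0.4173, -0.1677, 0.0177]
orientation: [2.18, 1.89, -0.391]
contact_force: [0.7, -12.8, 0.7]
grip_width: 0.0327
gripper_force: 60.0
```

Call:
servo_tool --pt "0 0 0 0 0 0 0.8" --pt "0 0 0 0 0 0 0.8" --pt "0 0 0 0 0 0 0.8" --pt "0 0 0 0 0 0 0.8" --pt "0 0 0 0 0 0 0.8"

```text
clock: 17.35
tcp_pos: [0.4173, -0.1677, 0.0177]
orientation: [2.18, 1.89, -0.391]
contact_force: [0.8, -12.4, 0.6]
grip_width: 0.0324
gripper_force: 60.0
```

Run:
```python
from prof import *
o=r.get_obs();print(o["tcp_pos"].round(4),o["contact_force"].round(1),o["clock"])
im,d=r.grab_frame("scene");cv2.imwrite("pics/scene6.png",im);T=np.array(r.camera_info("scene")["cam_to_world"]);ana("s6","scene",im,T)
ref=cv2.imread("pics/scene3.png")
xs,ys,A=rect("scene",ref,T);_,_,B=rect("scene",im,T);d=(B-A).mean(2)
for y in(-3,-1,1,3,5,7):
    j=abs(ys-y)<1;p=d[j].mean(0);k=(xs>-140)&(xs<-80);x=xs[k];p=p[k]-np.median(p[k]);w=np.maximum(-p-12,0);print(y,"new dark",np.average(x,weights=w).round(1) if w.sum() else None,x[p.argmin()],p.min().round(),"vacated",x[p.argmax()])
```

```text
[ 0.4173 -0.1677  0.0177] [  0.8 -12.4   0.6] 17.35
s6 brass 686 x -97.9 y [18.5 32.5 38. ] nib x -97.4
 slot y -7.5
  needle at +5 -99.0 -98.4 depth -95.0
  needle at +7 -98.5 -98.5 depth -92.0
  needle at +9 -98.5 -98.6 depth -57.0
-3 new dark -98.9 -99.0 -127.0 vacated -127.5
-1 new dark -100.1 -98.5 -118.0 vacated -127.0
1 new dark -101.1 -98.5 -78.0 vacated -126.5
3 new dark -102.3 -104.5 -55.0 vacated -126.0
5 new dark -102.2 -99.5 -74.0 vacated -125.5
7 new dark -101.5 -99.0 -81.0 vacated -125.5
```

Call:
servo_tool --pt "0 0 0 -0.3 -2 0 0.8" --pt "0 0 0 -0.7 -5 0 0.8" --pt "0 0 0 -1.1 -8 0 0.8" --pt "0 0 0 -1.5 -11 0 0.8" --pt "0 0 0 -1.5 -11 0 0.8"

```text
clock: 17.82
tcp_pos: [0.4161, -0.1762, 0.0176]
orientation: [2.181, 1.894, -0.386]
contact_force: [-0.8, -4.6, 2.3]
grip_width: 0.0325
gripper_force: 60.8
```

Call:
servo_tool --pt "0 0 0 -0.3 -2 0 0.8" --pt "0 0 0 -0.7 -5 0 0.8" --pt "0 0 0 -1.1 -8 0 0.8" --pt "0 0 0 -1.5 -11 0 0.8" --pt "0 0 0 -1.5 -11 0 0.8"

```text
clock: 18.23
tcp_pos: [0.4147, -0.1863, 0.0176]
orientation: [2.181, 1.895, -0.384]
contact_force: [-1.4, -2.7, 4.3]
grip_width: 0.0328
gripper_force: 61.1
```

Call:
servo_tool --pt "0 0 0 -0.3 -2 0 0.8" --pt "0 0 0 -0.7 -5 0 0.8" --pt "0 0 0 -1.1 -8 0 0.8" --pt "0 0 0 -1.5 -11 0 0.8" --pt "0 0 0 -1.5 -11 0 0.8"

```text
clock: 18.65
tcp_pos: [0.4135, -0.1961, 0.0176]
orientation: [2.181, 1.897, -0.382]
contact_force: [-0.9, 0.7, 7.8]
grip_width: 0.0326
gripper_force: 61.4
```

Call:
servo_tool --pt "0 0 0 -0.3 -2 0 0.8" --pt "0 0 0 -0.7 -5 0 0.8" --pt "0 0 0 -1.1 -8 0 0.8" --pt "0 0 0 -1.3 -9.3 0 0.8" --pt "0 0 0 -1.3 -9.3 0 0.8"

```text
clock: 19.07
tcp_pos: [0.4128, -0.2043, 0.0175]
orientation: [2.18, 1.898, -0.379]
contact_force: [-1.2, 3.6, 6.9]
grip_width: 0.0325
gripper_force: 61.4
```

Run:
```python
from prof import *
o=r.get_obs();print(o["tcp_pos"].round(4),o["contact_force"].round(1),o["clock"])
im,d=r.grab_frame("scene");cv2.imwrite("pics/scene7.png",im);T=np.array(r.camera_info("scene")["cam_to_world"]);ana("s7","scene",im,T)
```

```text
[ 0.4128 -0.2043  0.0175] [-1.2  3.6  6.9] 19.0667
s7 brass 686 x -97.9 y [18.925 32.5   38.   ] nib x -97.4
 slot y -7.5
  needle at +5 -99.0 -98.5 depth -100.0
  needle at +7 -98.5 -98.6 depth -97.0
  needle at +9 -99.0 -98.7 depth -66.0
```

Call:
servo_tool --pt "0 0 0 0 0 0.5 0.8" --pt "0 0 0 -0.3 -2 0.5 0.8" --pt "0 0 0 -0.6 -4 0.5 0.8" --pt "0 0 0 -0.6 -4 0.5 0.8" --pt "0 0 0 -0.6 -4 0.5 0.8"

```text
clock: 19.53
tcp_pos: [0.4109, -0.211, 0.0177]
orientation: [2.181, 1.894, -0.385]
contact_force: [0.8, -0.7, -1.6]
grip_width: 0.0329
gripper_force: 60.4
```

Call:
servo_tool --pt "0 0 0 0 0 0 0.8" --pt "0 0 0 0 0 0 0.8"

```text
clock: 19.7
tcp_pos: [0.4112, -0.2108, 0.0179]
orientation: [2.181, 1.895, -0.385]
contact_force: [0.7, -1.0, -2.1]
grip_width: 0.0327
gripper_force: 60.4
```

Run:
```python
from prof import *
o=r.get_obs();print(o["tcp_pos"].round(4),o["contact_force"].round(1),o["moment"].round(2),o["orientation"])
im,P,T=wrist("wz")
q=(P-H)@np.stack([gx,gy,[0,0,1]],1)*1000
T2=T@np.linalg.inv(np.array(r.camera_info("wrist")["T_tool_cam"]));t=(T2[:3,3]-H)@np.stack([gx,gy,[0,0,1]],1)*1000
print("eye pred x,y",(t+[11-54,-.2,15.3]).round(1))
m=(q[...,2]>42)&(q[...,2]<55)&(abs(q[...,1])<8)&(q[...,0]>-25)&(q[...,0]<30)
s=q[m];print("hook",len(s),np.percentile(s,[1,50,99],axis=0).round(1).tolist() if len(s) else 0)
```

```text
[ 0.4112 -0.2108  0.0179] [ 0.7 -1.  -2.1] [ 0.54 -0.08  0.03] [ 2.18073643  1.89453061 -0.38514498]
eye pred x,y [ 2.   0.1 33.2]
hook 274 [[-9.4, -3.8, 42.2], [1.6, 1.2, 48.0], [4.9, 5.6, 50.3]]
```

Call:
servo_tool --pt "0 0 0 0 0 -0.2 0.8" --pt "0 0 0 0 0 -0.2 0.6" --pt "0 0 0 0 0 -0.2 0.3" --pt "0 0 0 0 0 -0.2 0.1" --pt "0 0 0 0 0 -0.2 0.1"

```text
clock: 20.17
tcp_pos: [0.4115, -0.2108, 0.018]
orientation: [2.18, 1.894, -0.385]
contact_force: [0.3, 0.7, 0.5]
grip_width: 0.0695
gripper_force: 0.0
```

Call:
servo_tool --pt "0 0 0 0 0 0 0.1" --pt "0 0 0 1 4 11 0.1" --pt "0 0 0 2 11 30 0.1" --pt "0 0 0 3 20 55 0.1" --pt "0 0 0 4 29 80 0.1"

```text
clock: 20.58
tcp_pos: [0.4148, -0.1813, 0.0984]
orientation: [2.181, 1.896, -0.386]
contact_force: [-0.1, 0.4, 1.0]
grip_width: 0.0769
gripper_force: 0.0
```

Call:
servo_tool --pt "0 0 0 2 10 30 0.1" --pt "0 0 0 4 20 60 0.1" --pt "0 0 0 4 25 70 0.1" --pt "0 0 0 4 25 70 0.1" --pt "0 0 0 4 25 70 0.1"

```text
clock: 21.0
tcp_pos: [0.4192, -0.1573, 0.1678]
orientation: [2.18, 1.893, -0.385]
contact_force: [-0.1, -0.2, 0.4]
grip_width: 0.0769
gripper_force: 0.0
```

Run:
```python
from prof import *
o=r.get_obs();print(o["tcp_pos"].round(4),o["contact_force"].round(1),o["grip_width"])
im,d=r.grab_frame("scene");T=np.array(r.camera_info("scene")["cam_to_world"]);ana("s8","scene",im,T)
im,P,T=wrist("wf")
q=(P-H)@np.stack([gx,gy,[0,0,1]],1)*1000
b=q[(q[...,2]>34)&(q[...,2]<42)&(abs(q[...,1])<19)&(q[...,0]>-28)&(q[...,0]<95)]
A=np.c_[b[:,:2],np.ones(len(b))];print("tongue/base",len(b),np.percentile(b,[1,50,99],axis=0).round(1).tolist(),"tilt",np.linalg.lstsq(A,b[:,2],rcond=None)[0].round(4))
w=q[(q[...,2]>60)&(q[...,2]<70)&(abs(q[...,1])<22)&(q[...,0]>15)&(q[...,0]<100)]
print("walls",len(w),np.percentile(w,[1,50,99],axis=0).round(1).tolist())
s=q[(q[...,2]>44)&(q[...,2]<54)&(abs(q[...,1])<7)&(q[...,0]>-25)&(q[...,0]<20)];print("hook",len(s),np.percentile(s,[1,50,99],axis=0).round(1).tolist() if len(s) else 0)
```

```text
[ 0.4192 -0.1573  0.1678] [-0.1 -0.2  0.4] 0.07693218783363621
s8 brass 691 x -97.9 y [18.5 32.5 38.5] nib x -97.1
 slot y -7.5
  needle at +5 -99.0 -98.8 depth -181.0
  needle at +7 -99.0 -98.8 depth -157.0
  needle at +9 -99.0 -98.6 depth -79.0
tongue/base 1458 [[-16.0, -16.3, 34.2], [47.3, -0.0, 38.4], [86.9, 16.8, 41.0]] tilt [1.00000e-03 6.40000e-03 3.82735e+01]
walls 349 [[27.2, -16.7, 60.5], [59.7, -12.8, 65.0], [85.8, 17.1, 66.3]]
hook 80 [[-10.0, -4.2, 44.7], [-1.7, 1.0, 48.7], [4.5, 4.8, 50.4]]
```

```bash
python3 -c "
from bench import r
print(r.hand_in())"
```

```text
the job is handed in; nothing more can be done
None
```

The job is handed in, but no verdict came back. By my last camera measurement, the stirrup lies flat and slack on the hook, the hook is at home, and the drag pointer is within about 2 mm of the set marker; the vial and felt pen were not knowingly touched, and I did not check their positions at the end.

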